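# Press the refractometer home in its foam case

## Task

Put the handheld refractometer back in its case: head in the wide part of the foam cutout, display up, pressed firmly but gently (the optics must not be crushed) until it lies level and fully home on the cutout's floor all along. Leave the jar, the spray bottle and the cup where they stand.

Things in the scene. Friction and masses are not known exactly. Their poses are not given: they have to be found in the camera images.
- meter: Handheld refractometer, off-white plastic: origin at the middle of its underside, axes as meter_center. The handle (x -56 to +16) is 40 wide and carries a dark display; the head (x +16 to +56) is 58 wide with a round steel sample well. 34 high, top and underside flat.
- meter_center (a point): Centre of the handheld refractometer (see meter), half-way up, 17 above its underside. It lies flat on the table, display up; 112 long, 140 to 280 g. x runs along its length towards the wide head, z out of the display face. Over 80 N (side squeeze included) against the case crushes it; the 40 wide handle is the place to grip.
- cutout (a point): Nominal middle of the T-shaped cutout in the dark grey foam, on the foam's face. x points up the 30 degree slope, y level along the case, z square out of the foam (up and towards the stand's -x). 116 long, 30 deep, pale floor; wide part on +y, so the seated refractometer's x is this +y. Home, its centre is 13 below the face, its top 4 above. Foam shift: see case.
- jar: Bystander: small closed jar, 50 across, 60 high; origin at the centre of its underside.
- sprayer: Bystander: white spray bottle with a red trigger head, 80 across, 226 high; origin at the centre of its underside.
- cup: Bystander: white sample cup, 56 across, 70 high, on the pan of a balance whose body is 240 x 190 and 58 high at the pan; origin at the centre of the cup's underside.
- stand: Low fixed steel stand, 170 x 200, that carries the sloping case; origin at the centre of its underside, on the table; its x points up the slope, level. Not to be handled.
- case: Open grey case, fixed, sloping 30 degrees; origin at the middle of its underside, axes as cutout; foam face 41 above. Shell 212 (y) x 152 x 44, lid folded back behind the upper edge. Take note: the foam insert is shorter than the shell and has slid anywhere up to 12 either way along y (stiff: 80 N moves it). The shift is not in the reported poses: see or feel it.
- foam_head (a point): Nominal middle of the cutout's wide part, 36 along +y from cutout on the foam's face, same axes. Springy foam sides are 1.5 a side too tight for the refractometer, below a steep bevel 12 deep that admits 3 of side error and first rubs 8 down; at each end there are 2 to spare and no bevel. Pushing in takes 10 to 22 N at the bevel, 6 to 15 N below; it stays where left; pushed at one end it cocks.
Mind the look-alikes: they are no part of the job. What is shaped like the meter but pink or purple is not meant.

How it is judged:
By the outcome, as a careful person would: the job done as asked, in the order asked, and still so for the second after the job is handed in, with the robot touching nothing.
It also fails if it takes over 72 s, if anything falls off the work surface, if the arm or the gripper's body presses on something with over 40 N, if the wrist force passes 120 N, or if a joint passes its speed limit or range.

## Robot

A 7-joint arm with a two-finger parallel gripper is mounted at the origin on the work surface. World frame = base frame: x ahead of the robot, y to its left, z up, the work surface at z = 0. Lengths are in mm, angles in rad, forces in N, time in s.
With the tool pointing down it reaches from about 425 to 875 mm from the base axis. Payload 8.4 kg.
Tool frame: the origin (TCP) lies midway between the tips of the shut fingers; the grasp point (between the pads) lies 19 mm behind it; y points along the fingers, x is the direction in which the jaws open and shut, and the axes are right-handed (so a half turn about y gives the same grasp; the last joint's range is limited). The gripper opens to 87 mm and grips with 3 to 60 N. Pads are 19 mm wide; open, the fingers measure 117 mm over their backs; the gripper's body (75 mm by 190 mm) begins 51 mm behind the grasp point.
Start: joints at [-1.284, 0.333, 0.04, 1.465, -0.013, 1.343, -0.059], TCP at [244.594, 602.194, 222.546] pointing down, gripper open.
Joint ranges: [-2.58, 2.58], [-0.38, 2.09], [-1.3, 1.39], [0.25, 2.4], [-1.5, 4.64], [0.08, 2.09], [-2.65, 2.65]. Speed limits (rad/s): [2.22, 2.22, 2.79, 2.79, 3.14, 3.14, 3.14].

## Interface

Orientations are given as [roll, pitch, yaw] about the fixed x, y, z axes, in that order (R = Rz(yaw) Ry(pitch) Rx(roll)).
In Python, from rig import r, vision gives the robot as it stands. The module is installed in compiled form; this text tells all that it offers.
- The arm moves only by the tool drive_tool, never from a script. Its argument "commands" is a list of rows, each a list of 4 numbers: the shift along the tool's x, y, z in mm, then the turn about the tool's y in rad. A call has 1 to 20 rows; each row is the pose to reach, as a shift and turn from the pose commanded when the call began, along the tool's axes at that moment; what a row does not reach only later rows make up. A row lasts 1/8 s, in which the tool goes at most 62.5 mm and 10.7 degrees, less where a joint would pass 70% of its speed; a pose out of reach is approached as far as the arm can. A call with a gripper value outside its range is refused whole. "hand" is the finger opening in mm, from 0 to 87, set as the call begins (left out, the last holds). The fingers move at their own pace and stop on an object; "grip_force" is the grip in N (left out, the last holds). Time passes only in rows, so rows that repeat a pose let the fingers close. It gives the time, the measured TCP pose, the force and the opening at its end, in the units of the state.
- r.observe(): the state, without advancing time (a new reading comes with each control period).
- vision.get_image(name): name is "scene" or "top"; returns a dict with "frame" (480x640x3 uint8, blue, green, red), "fovy" (degrees; the focal length in pixels is half the picture's height over the tangent of half this angle, whatever the lens; pixels are square), "cx", "cy" (the principal point, pixels), "rvec" (rotation vector, rad) and "tvec" (3), from world to camera coordinates, as OpenCV has them. Camera axes: x right, y down, z forward; pixel columns grow to the right and rows downward; lengths in mm; the calibration is good to about 2 mm. A picture is of the moment at which its call begins. There is no depth.
- r.close_job(): hands the job in, once; it reports no verdict.
The state is a dict: "time_s": time; "joints": joint angles; "qd": joint speeds; "tau": joint torques, N m; "eef_pos": TCP position; "tool_rot": TCP orientation; "ft_force": force on the tool from outside, world axes, zero at the start; "moment": the same for the moment, N m; "opening": finger opening in mm.
Only numpy, scipy, OpenCV 4.12 (cv2) and the standard library are available. Lean on these libraries where they do the work, as an engineer would, in place of code of your own. Each camera call takes 0.05 s, during which the arm holds its last target. There are 200 camera calls.

## Working session

There is one attempt and no reset: what is moved stays moved. The work goes in short steps, Python scripts to look and compute and a tool call to move; the robot and the scene stay as the last step left them, time stands still between calls to the robot, and variables do not carry over. Pictures are saved under pics/ and viewed, about 8 in all and at most 12, crops included, and the job is handed in when it is done.

Besides the shell and the picture viewer there is one more tool, called after "Emit:" by a JSON object that holds its "name" and its "arguments". drive_tool: Moves the arm, as the interface text tells. Its arguments: {"type":"object","properties":{"commands":{"type":"array"},"hand":{"type":"number"},"grip_force":{"type":"number"}},"required":["commands"]}

```bash
mkdir -p pics
cat > h.py <<'E'
from rig import r, vision
import numpy as np, cv2
from scipy.spatial.transform import Rotation as Ro
def cam(n):
    c=vision.get_image(n); f=240/np.tan(np.radians(c['fovy'])/2)
    c['K']=np.array([[f,0,c['cx']],[0,f,c['cy']],[0,0,1.]]); c['R']=cv2.Rodrigues(np.array(c['rvec'],float))[0]; c['t']=np.array(c['tvec'],float).ravel(); return c
def proj(c,P):
    return cv2.projectPoints(np.array(P,float).reshape(-1,1,3),np.array(c['rvec'],float),c['t'],c['K'],None)[0].reshape(-1,2)
def ray(c,uv):
    d=c['R'].T@np.linalg.solve(c['K'],[uv[0],uv[1],1]); return -c['R'].T@c['t'],d
def onplane(c,uv,p0,n=(0,0,1)):
    o,d=ray(c,uv); n=np.array(n,float); return o+d*(n@(np.array(p0)-o))/(n@d)
def onz(c,uv,z): return onplane(c,uv,[0,0,z])
E
python3 - <<'E'
from h import *
for n in('scene','top'):
    c=cam(n); cv2.imwrite(f'pics/{n}0.png',c['frame']); print(n,c['fovy'],c['cx'],c['cy'],-c['R'].T@c['t'],c['R'][2])
s=r.observe();print({k:np.round(v,3) for k,v in s.items()})
E
```

```text
scene 48.73656204047702 321.10514612751507 242.63546274035178 [1317.71271485  -44.46004884 1145.69767996] [-0.58628219 -0.06641209 -0.8073801 ]
top 55.018160077481596 317.3291271681351 230.89744579138417 [ 475.59784606 -160.40123988 1250.19344478] [ 0.06750126  0.02559958 -0.99739072]
{'time_s': np.float64(0.1), 'joints': array([-1.284,  0.334,  0.04 ,  1.466, -0.013,  1.343, -0.059]), 'qd': array([-0.001, -0.001,  0.001, -0.002, -0.   ,  0.   ,  0.   ]), 'tau': array([ 4.0000e-03, -6.5781e+01,  1.3400e+00, -4.0471e+01, -5.9000e-02,
        4.1000e-02,  0.0000e+00]), 'eef_pos': array([244.48 , 601.82 , 221.767]), 'tool_rot': array([-1.571e+00,  1.000e-03,  1.185e+00]), 'ft_force': array([ 1.053, -0.285,  0.192]), 'moment': array([-0.025,  0.021, -0.013]), 'opening': np.float64(87.093)}
```

View pics/scene0.png

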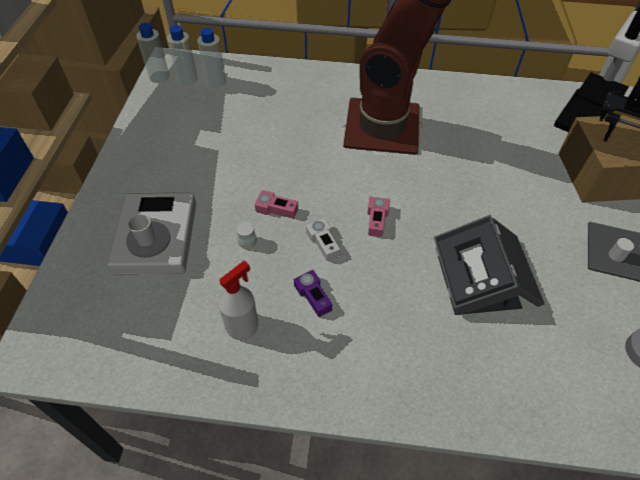

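View pics/top0.png

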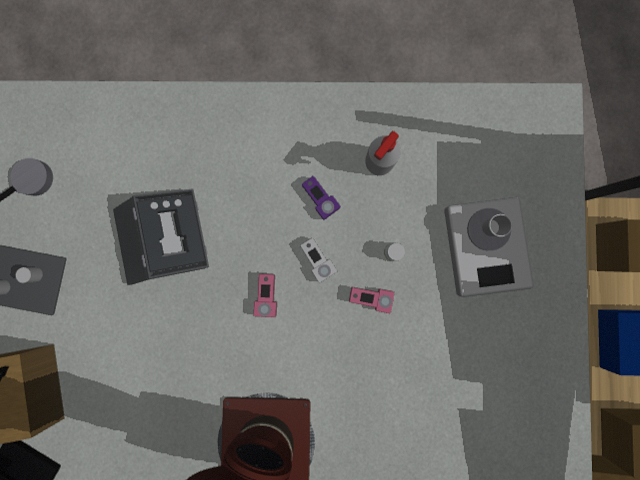

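Candidates: off-white (top 318,260; scene 324,238); pink (top 264,295), pink (top 371,299), purple (top 321,198). By the description it is the off-white one. The cutout is at top (171,233). One close crop of both, to check.

Run:
```python
import cv2,numpy as np
t=cv2.imread('pics/top0.png');s=cv2.imread('pics/scene0.png')
f=lambda i,x,y,w,h,k:cv2.resize(i[y:y+h,x:x+w],None,fx=k,fy=k,interpolation=cv2.INTER_CUBIC)
a=f(t,290,230,50,60,5) ;b=f(t,105,180,110,110,5.4545);c=f(s,430,210,120,110,5)[:,:600]
a=cv2.resize(a,(250,300))
b=cv2.resize(b,(550,550))
a=cv2.copyMakeBorder(a,0,250,0,0,0)
cv2.imwrite('pics/c1.png',np.hstack([a,b]));print(a.shape,b.shape)
```

```text
(550, 250, 3) (550, 550, 3)
```

View pics/c1.png

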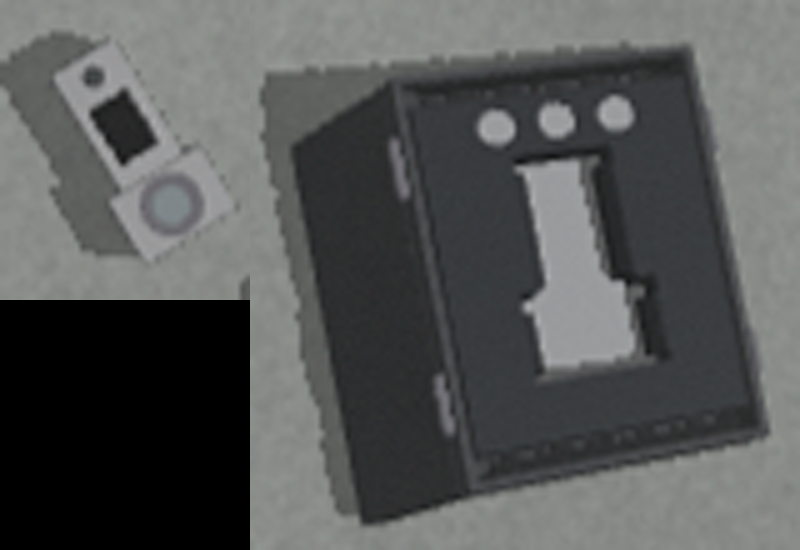

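The crop confirms it: the off-white meter has its head at lower right, display and steel well up. The foam cutout's wide part is on the robot side. The shell rim corners in the top image are about (134,196.4), (193.4,189.4), (208.2,266.4) and (148.6,278). Next the same crop from the scene camera.

Run:
```python
import cv2,numpy as np
s=cv2.imread('pics/scene0.png')
f=lambda i,x,y,w,h,k:cv2.resize(i[y:y+h,x:x+w],None,fx=k,fy=k,interpolation=cv2.INTER_CUBIC)
a=cv2.copyMakeBorder(f(s,300,210,50,60,5),0,300,0,0,0);b=f(s,430,210,90,100,6)[:600]
a=a[:600]
cv2.imwrite('pics/c2.png',np.hstack([a,b]));print(a.shape,b.shape)
```

```text
(600, 250, 3) (600, 540, 3)
```

View pics/c2.png

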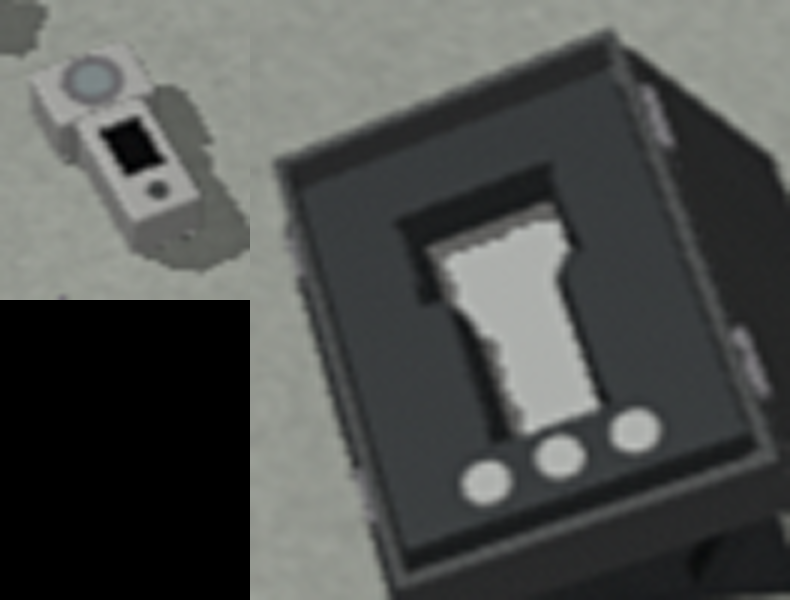

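```bash
cat > fit.py <<'E'
from h import *
from scipy.optimize import least_squares as LS
T=cam('top');S=cam('scene')
def px(uv,o,k,u0=0): return [o[0]+(uv[0]-u0+.5)/k-.5, o[1]+(uv[1]+.5)/k-.5]
tm=lambda *p:px(p,(290,230),5); tc=lambda *p:px(p,(105,180),5,250)
sm=lambda *p:px(p,(300,210),5); sc=lambda *p:px(p,(430,210),6,250)
M=[(56,29),(16,29),(56,-29),(16,-29),(-56,-20),(-56,20)]
MT=[tm(240,205),tm(193,148),tm(153,262),tm(110,203),tm(55,77),tm(110,38)]
MS=[sm(30,80),sm(52,128),sm(137,42),sm(157,85),sm(203,195),sm(135,222)]
def mres(p,split=False):
    R=Ro.from_euler('z',p[2]).as_matrix(); P=np.array([[*m,34] for m in M])@R.T+[p[0],p[1],0]
    a=proj(T,P)-MT;b=proj(S,P)-MS
    return (a,b) if split else np.r_[a.ravel(),b.ravel()]
m=LS(mres,[500,-150,-2.2]).x; print('meter',m.round(3)); [print(x.round(1).tolist()) for x in mres(m,True)]
rim=[(76,-106,44),(-76,-106,44),(-76,106,44),(76,106,44)]
RT=[tc(395,82),tc(692,47),tc(766,432),tc(468,490)]
RS=[sc(775,455),sc(400,590),sc(277,163),sc(612,32)]
# cutout on face z=41 : (x,y)
CS=[((-32,58),sc(395,220)),((32,58),sc(552,165)),((-23,-58),sc(490,442)),((23,-58),sc(602,408))]
CT=[((-32,58),tc(668,357)),((-23,-58),tc(610,150))]
def CR(y): return (Ro.from_euler('z',y)*Ro.from_euler('y',-np.pi/6)).as_matrix()
def cres(p,split=False):
    R=CR(p[3]); f=lambda P:np.array(P,float)@R.T+p[:3]
    a=proj(T,f(rim))-RT;b=proj(S,f(rim))-RS
    q=lambda C:[(x,y+p[4],41) for (x,y),_ in C]
    c=proj(S,f(q(CS)))-[u for _,u in CS]; d=proj(T,f(q(CT)))-[u for _,u in CT]
    return (a,b,c,d) if split else np.r_[a.ravel(),b.ravel(),c.ravel(),d.ravel()]
if __name__=='__main__':
    c=LS(cres,[500,250,80,1.7,0]).x; print('case',c.round(3)); [print(x.round(1).tolist()) for x in cres(c,True)]
    n=CR(c[3]); print('cutout shifted',(c[:3]+n@[0,c[4],41]).round(1)); np.save('fit.npy',np.r_[m,c])
    print('sprayer',onz(T,(380,158),100),'jar',onz(T,(395,252),60),'lid corner',)
E
python3 fit.py
```

```text
meter [ 485.334 -130.278   -2.569]
[[0.4, 0.0], [1.7, -1.5], [-0.9, 0.4], [-0.3, -0.8], [-0.9, -0.6], [0.9, -0.8]]
[[-0.1, -1.8], [1.8, -0.6], [-2.0, -1.5], [0.6, 0.5], [0.7, -0.4], [0.4, -0.3]]
case [ 5.42985e+02  2.63017e+02  4.24230e+01  1.79700e+00 -5.70000e-02]
[[-0.1, -0.9], [0.7, -0.3], [1.4, 0.8], [1.0, 0.8]]
[[0.7, 1.1], [-0.5, -0.0], [-0.3, -0.1], [0.9, -0.4]]
[[1.1, -0.2], [-0.5, -0.3], [1.0, 0.5], [1.0, -0.3]]
[[0.6, 1.0], [0.2, -0.6]]
cutout shifted [547.6 243.1  77.9]
sprayer [ 739.4843032  -286.41712884  100.        ] jar [ 504.14310329 -330.29319134   60.        ] lid corner
```

```bash
cat >> h.py <<'E'
def to(x,y,z,yaw):
    s=r.observe(); R=Ro.from_euler('xyz',s['tool_rot']).as_matrix(); d=R.T@(np.array([x,y,z])-s['eef_pos'])
    a=-(yaw-s['tool_rot'][2]); a=(a+np.pi)%(2*np.pi)-np.pi
    print(np.r_[d,a].round(3).tolist())
E
python3 - <<'E'
from h import *
to(500,250,230,.1); to(483,-132,120,-.998)
E
```

```text
[-229.93, -7.749, -369.127, 1.085]
[-590.13, 102.634, -497.128, 2.183]
```

Emit:
{"name": "drive_tool", "arguments": {"commands": [[-40,-8,-50,0.15],[-75,-8,-110,0.3],[-105,-8,-165,0.45],[-140,-8,-220,0.6],[-170,-8,-275,0.75],[-200,-8,-325,0.9],[-230,-8,-369,1.085],[-275,0,-385,1.25],[-325,10,-400,1.4],[-370,20,-420,1.55],[-415,40,-435,1.7],[-460,60,-455,1.85],[-505,80,-470,2.0],[-550,100,-485,2.15],[-590,102,-497,2.183],[-590,102,-497,2.183],[-590,102,-497,2.183]], "hand": 87}}

```text
time_s: 2.33
eef_pos: [483.1, -130.8, 120.6]
tool_rot: [-1.571, 0.0, -0.997]
ft_force: [0.2, 0.7, 0.3]
opening: 87.0
```

Run:
```python
from h import *
s=r.observe(); print(s['time_s'],s['eef_pos'],s['tool_rot'],s['joints'].round(2) if hasattr(s['joints'],'round') else s['joints'])
to(483,-132,20,-.998)
T=cam('top');S=cam('scene')
f=lambda c,o,w,h,k:cv2.resize(c['frame'][o[1]:o[1]+h,o[0]:o[0]+w],None,fx=k,fy=k,interpolation=cv2.INTER_CUBIC)
p=proj(T,s['eef_pos'])[0];q=proj(S,s['eef_pos'])[0];print(p,q)
cv2.imwrite('pics/g.png',np.hstack([f(T,(280,220),80,80,5),f(S,(285,200),80,80,5)]))
```

```text
2.325 [ 483.14051364 -130.7990024   120.56496907] [-1.57065014e+00  3.28752787e-04 -9.97479201e-01] [-0.53  0.12  0.77  1.98 -0.1   1.07 -0.72]
[0.966, 100.565, -0.784, 0.001]
[316.70044001 258.98224541] [324.77501922 213.63325621]
```

View pics/g.png

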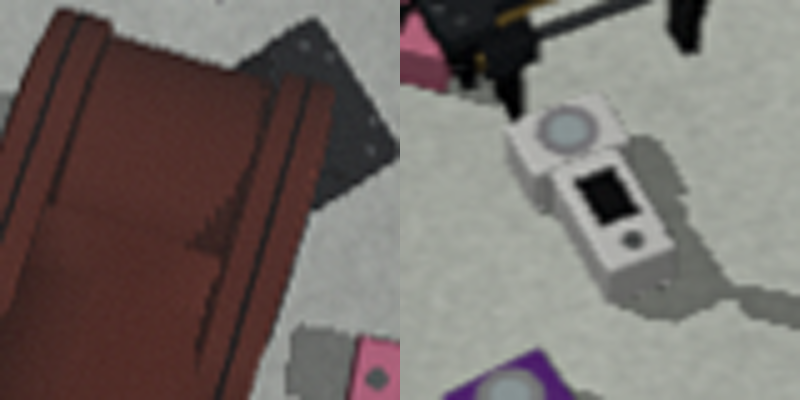

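Emit:
{"name": "drive_tool", "arguments": {"commands": [[1,40,-1,0],[1,80,-1,0],[1,102,-1,0],[1,102,-1,0],[1,102,-1,0]], "hand": 87}}

```text
time_s: 3.05
eef_pos: [483.5, -132.4, 19.5]
tool_rot: [-1.57, -0.001, -0.997]
ft_force: [0.3, 0.9, -0.3]
opening: 86.7
```

Emit:
{"name": "drive_tool", "arguments": {"commands": [[0,0,0,0],[0,0,0,0],[0,0,0,0],[0,0,0,0],[0,0,0,0],[0,0,0,0],[0,0,0,0],[0,0,0,0]], "hand": 20, "grip_force": 25}}

```text
time_s: 4.05
eef_pos: [482.6, -132.7, 18.5]
tool_rot: [-1.571, 0.0, -0.998]
ft_force: [-1.5, 2.4, 2.3]
opening: 39.7
```

Emit:
{"name": "drive_tool", "arguments": {"commands": [[0,-30,0,0],[0,-80,0,0],[0,-140,0,0],[0,-140,0,0]]}}

```text
time_s: 4.55
eef_pos: [485.4, -133.6, 162.5]
tool_rot: [-1.564, -0.004, -0.998]
ft_force: [-0.2, 1.0, -3.4]
opening: 39.8
```

Run:
```python
from h import *
print(r.observe()['opening']); to(545,242,158,-1.344)
```

```text
39.83485902509669
[-283.471, 5.113, 253.584, 0.346]
```

Emit:
{"name": "drive_tool", "arguments": {"commands": [[-35,0,32,0.04],[-70,0,64,0.08],[-106,0,96,0.12],[-142,0,127,0.17],[-178,0,159,0.22],[-214,0,191,0.27],[-250,0,223,0.32],[-283,0,253,0.346],[-283,0,253,0.346],[-283,0,253,0.346],[-283,0,253,0.346],[-283,0,253,0.346]]}}

```text
time_s: 6.05
eef_pos: [542.1, 241.0, 158.5]
tool_rot: [-1.571, 0.0, -1.346]
ft_force: [0.4, -0.5, -3.3]
opening: 39.7
```

Run:
```python
from h import *
s=r.observe(); print(s['time_s'],s['eef_pos'],s['tool_rot'],np.array(s['joints']).round(2),s['ft_force'],s['moment'])
T=cam('top');S=cam('scene')
cv2.imwrite('pics/h_top.png',T['frame']);cv2.imwrite('pics/h_scene.png',S['frame'])
f=lambda c,o,w,h,k:cv2.resize(c['frame'][o[1]:o[1]+h,o[0]:o[0]+w],None,fx=k,fy=k,interpolation=cv2.INTER_CUBIC)
cv2.imwrite('pics/h.png',np.hstack([f(T,(110,180),110,150,4)[:,:],f(S,(430,180),90,150,4)]))
```

```text
6.05 [542.09049184 241.02970196 158.53652572] [-1.57083757e+00  7.50521126e-05 -1.34550561e+00] [-0.95  0.28  0.55  1.71 -0.16  1.19 -1.7 ] [ 0.40965884 -0.52449063 -3.34155219] [-0.04860917  0.15978008  0.02454999]
```

View pics/h.png

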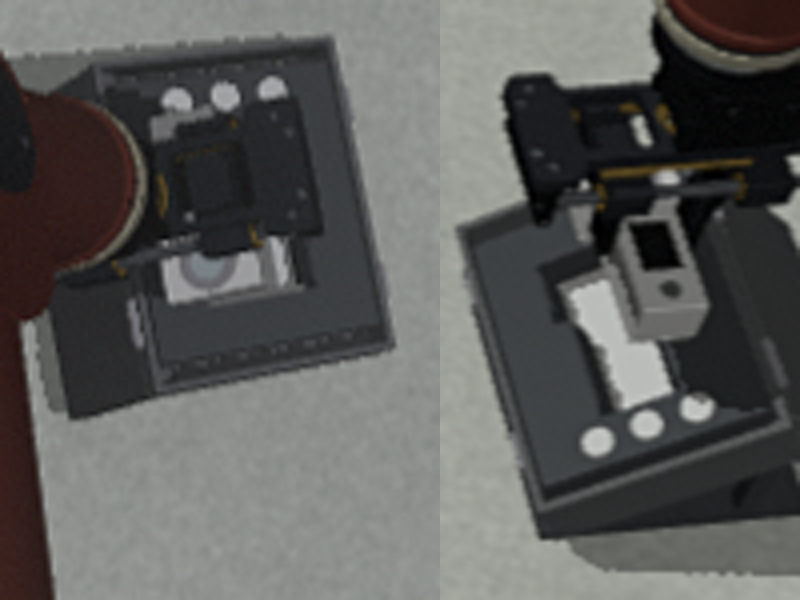

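```bash
cat > ov.py <<'E'
from h import *
from fit import CR,T,S
F=np.load('fit.npy');c=F[3:]
def over(im,C,o,w,h,k,lines):
    a=cv2.resize(im[o[1]:o[1]+h,o[0]:o[0]+w],None,fx=k,fy=k,interpolation=cv2.INTER_CUBIC)
    for P,col in lines:
        q=((proj(C,P)-o+.5)*k-.5)
        cv2.polylines(a,[np.round(q*16).astype(int).reshape(-1,1,2)],True,col,1,cv2.LINE_AA,4)
    return a
TS=[(56,29),(16,29),(16,20),(-56,20),(-56,-20),(16,-20),(16,-29),(56,-29)]
def meter(tcp,yaw,z_top,off,xo=0): # held level; tcp at meter x=off
    R=Ro.from_euler('z',yaw).as_matrix(); return [R@np.array([x-off,y,0])+[tcp[0],tcp[1],z_top] for x,y in TS]
CO=[(-32,58),(-32,14),(-23,14),(-23,-58),(23,-58),(23,14),(32,14),(32,58)]
def cut(c,s,z=41): return [CR(c[3])@np.array([x,y+s,z])+c[:3] for x,y in CO]
def rim(c): return [CR(c[3])@np.array(p)+c[:3] for p in [(76,-106,44),(-76,-106,44),(-76,106,44),(76,106,44)]]
E
python3 - <<'E'
from ov import *
s=r.observe();t=s['eef_pos'];yaw=s['tool_rot'][2]-np.pi/2
ti=cv2.imread('pics/h_top.png');si=cv2.imread('pics/h_scene.png');t0=cv2.imread('pics/top0.png');s0=cv2.imread('pics/scene0.png')
g=(0,255,0);re=(0,0,255)
zt=t[2]+34-18.5
L=[(cut(c,c[4]),g),(meter(t,yaw,zt,3),re),(meter(t,yaw,zt-34,3),(255,120,0)),(rim(c),(0,255,255))]
a=over(ti,T,(140,215),66,50,6,L); b=over(si,S,(465,205),66,50,6,L)
L2=[L[0],L[3]]
a2=over(t0,T,(140,205),66,50,6,L2);b2=over(s0,S,(450,232),66,50,6,L2)
cv2.imwrite('pics/ov.png',np.vstack([np.hstack([a,b]),np.hstack([a2,b2])]))
E
```

```text
meter [ 485.334 -130.278   -2.569]
[[0.4, 0.0], [1.7, -1.5], [-0.9, 0.4], [-0.3, -0.8], [-0.9, -0.6], [0.9, -0.8]]
[[-0.1, -1.8], [1.8, -0.6], [-2.0, -1.5], [0.6, 0.5], [0.7, -0.4], [0.4, -0.3]]
```

View pics/ov.png

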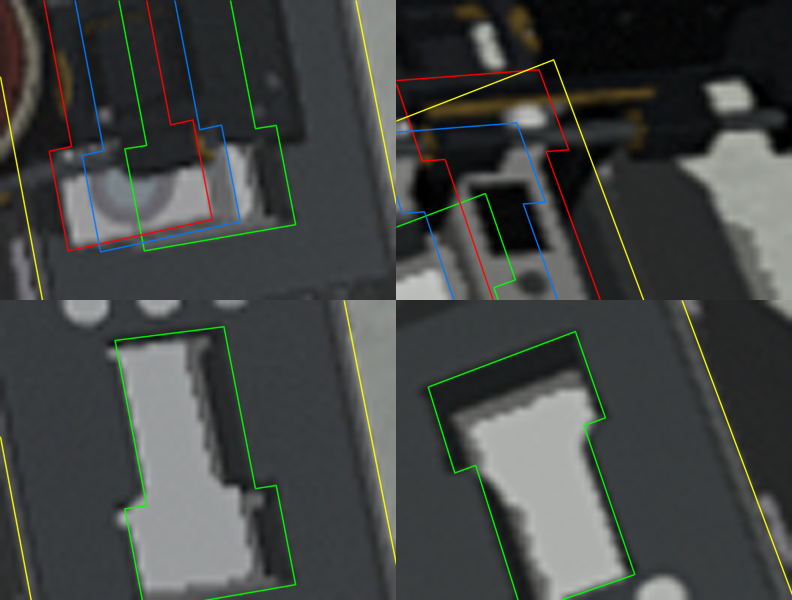

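```bash
cat > prof.py <<'E'
from ov import *
def edge(im,C,f,ys,xs):
    "f(x,y)->world; returns gradient peak location in y for each x"
    g=cv2.cvtColor(im,cv2.COLOR_BGR2GRAY).astype(np.float32); out=[]
    for x in xs:
        q=proj(C,[f(x,y) for y in ys]).astype(np.float32)
        v=cv2.remap(g,q[:,0],q[:,1],cv2.INTER_LINEAR).ravel(); v=cv2.GaussianBlur(v.reshape(1,-1),(0,0),1.0/(ys[1]-ys[0])).ravel()
        d=np.abs(np.gradient(v)); i=d.argmax(); w=d[max(0,i-5):i+6]; out.append((w*ys[max(0,i-5):i+6]).sum()/w.sum())
    return np.array(out)
E
python3 - <<'E' | tail -n +4
from prof import *
t0=cv2.imread('pics/top0.png');s0=cv2.imread('pics/scene0.png');ti=cv2.imread('pics/h_top.png');si=cv2.imread('pics/h_scene.png')
fc=lambda z:(lambda x,y:CR(c[3])@np.array([x,y,z])+c[:3])
sh=lambda a:a.round(1).tolist()
ar=np.arange
print('top wide end',sh(edge(t0,T,fc(41),ar(48,68,.5),ar(0,30,4))))
print('top handle end',sh(edge(t0,T,fc(41),ar(-70,-46,.5),ar(0,22,4))))
print('scene handle end',sh(edge(s0,S,fc(41),ar(-68,-46,.5),ar(2,22,3))))
print('scene wide end',sh(edge(s0,S,fc(41),ar(50,66,.5),ar(-28,30,6))))
print('top rim outer robot side',sh(edge(t0,T,fc(44),ar(98,114,.5),ar(-60,61,20))))
print('scene rim far',sh(edge(s0,S,fc(44),ar(98,114,.5),ar(-60,61,20))))
print('top rim near',sh(edge(t0,T,fc(44),ar(-114,-98,.5),ar(-60,61,20))))
s=r.observe();t=s['eef_pos'];yaw=s['tool_rot'][2]-np.pi/2;R=Ro.from_euler('z',yaw).as_matrix()
fm=lambda dz:(lambda y,x:R@np.array([x,y,0])+[t[0],t[1],t[2]-18.5+dz])
print('meter head end (from tcp) top',sh(edge(ti,T,fm(34),ar(44,64,.5),ar(-24,26,6))))
print('scene handle end',sh(edge(si,S,fm(34),ar(-66,-50,.5),ar(-16,17,4))), sh(edge(si,S,fm(0),ar(-68,-50,.5),ar(-16,17,4))))
# direct: project cutout wide-end from case y to world for compare
g=cv2.cvtColor(t0,cv2.COLOR_BGR2GRAY)
for x in (5,15):
  print(x,[int(g[int(round(v)),int(round(u))]) for u,v in proj(T,[fc(41)(x,y) for y in range(46,68,2)])])
g=cv2.cvtColor(s0,cv2.COLOR_BGR2GRAY)
print([int(g[int(round(v)),int(round(u))]) for u,v in proj(S,[fc(41)(10,y) for y in range(-68,-46,2)])])
print([int(g[int(round(v)),int(round(u))]) for u,v in proj(S,[fc(41)(0,y) for y in range(30,68,2)])])
E
```

```text
top wide end [53.0, 51.6, 50.8, 50.5, 52.5, 51.2, 50.8, 50.5]
top handle end [-54.3, -54.5, -54.9, -54.1, -54.1, -54.3]
scene handle end [-57.4, -57.5, -57.8, -57.3, -57.6, -57.9, -57.6]
scene wide end [58.6, 59.0, 59.1, 59.0, 59.3, 59.5, 59.4, 59.9, 59.1, 59.1]
top rim outer robot side [107.6, 106.9, 107.7, 106.8, 107.7, 107.5, 107.7]
scene rim far [108.3, 106.9, 106.5, 107.0, 107.0, 107.5, 108.0]
top rim near [-106.1, -111.2, -110.9, -110.5, -101.8, -111.5, -111.6]
meter head end (from tcp) top [51.9, 52.1, 52.0, 52.6, 52.2, 52.2, 51.2, 51.5, 51.1]
scene handle end [-62.2, -63.5, -62.3, -61.7, -52.9, -53.4, -52.7, -62.6, -62.1] [-58.4, -59.1, -59.8, -60.0, -59.8, -59.7, -61.0, -60.0, -60.3]
5 [155, 158, 158, 123, 93, 76, 76, 58, 59, 60, 60]
15 [157, 157, 154, 120, 86, 86, 70, 59, 60, 60, 60]
[62, 56, 56, 54, 65, 117, 178, 178, 176, 174, 174]
[168, 168, 101, 97, 95, 70, 70, 31, 29, 29, 29, 29, 28, 31, 44, 44, 60, 59, 59]
```

```bash
python3 - <<'E' | tail -n +4
from ov import *
s=r.observe();t=s['eef_pos'];yaw=s['tool_rot'][2]-np.pi/2
ti=cv2.imread('pics/h_top.png');si=cv2.imread('pics/h_scene.png');zt=t[2]+34-18.5
L=[(cut(c,c[4]+.8),(0,255,0)),(meter(t,yaw,zt,3),(0,0,255)),(meter(t,yaw,zt-34,3),(255,120,0))]
a=over(ti,T,(145,235),44,34,9,L); b=over(si,S,(470,225),44,66,9,L)
a0=over(ti,T,(145,235),44,32,9,[]); 
cv2.imwrite('pics/ov2.png',np.hstack([np.vstack([a,a0])[:594],b]))
E
```

```text
(no output)
```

View pics/ov2.png

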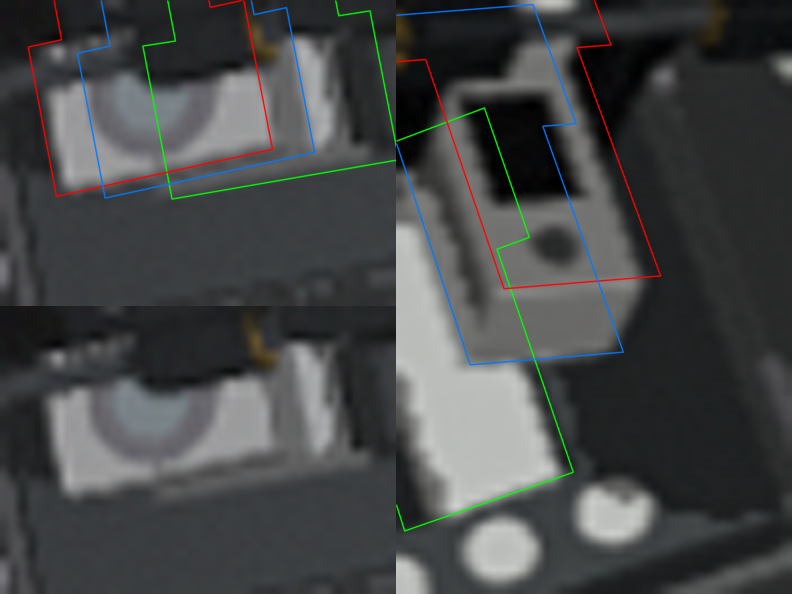

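Run:
```python
from h import *
to(542.8,242.5,118,-1.344); to(542.8,242.5,110,-1.344)
```

```text
[-0.2, 40.6, 0.887, -0.0]
[-0.199, 48.6, 0.886, -0.0]
```

Emit:
{"name": "drive_tool", "arguments": {"commands": [[0,15,0.5,0],[0,30,1,0],[0,40,1,0],[0,40,1,0],[0,40,1,0],[0,40,1,0]]}}

```text
time_s: 7.2
eef_pos: [543.0, 242.4, 118.8]
tool_rot: [-1.57, 0.0, -1.344]
ft_force: [-0.7, -0.0, -3.8]
opening: 39.3
```

Emit:
{"name": "drive_tool", "arguments": {"commands": [[0,1,0,0],[0,2,0,0],[0,3,0,0],[0,3,0,0],[0,3,0,0]]}}

```text
time_s: 7.82
eef_pos: [543.3, 242.3, 116.2]
tool_rot: [-1.57, 0.0, -1.344]
ft_force: [-1.4, -1.3, 5.4]
opening: 39.7
```

Emit:
{"name": "drive_tool", "arguments": {"commands": [[0,1,0,0],[0,2,0,0],[0,2,0,0],[0,2,0,0]]}}

```text
time_s: 8.32
eef_pos: [544.2, 242.5, 115.0]
tool_rot: [-1.568, 0.001, -1.344]
ft_force: [-0.0, -2.2, 10.1]
opening: 39.7
```

Emit:
{"name": "drive_tool", "arguments": {"commands": [[0,-3,0,0],[3,-3,0,0],[3,-1,0,0],[3,0,0,0],[3,0,0,0],[3,0,0,0]]}}

```text
time_s: 9.07
eef_pos: [543.6, 239.4, 113.5]
tool_rot: [-1.571, -0.0, -1.344]
ft_force: [-0.0, -1.3, -2.8]
opening: 40.0
```

Emit:
{"name": "drive_tool", "arguments": {"commands": [[0,1,0,0],[0,2,0,0],[0,2,0,0],[0,2,0,0]]}}

```text
time_s: 9.57
eef_pos: [544.0, 239.5, 111.6]
tool_rot: [-1.57, 0.0, -1.344]
ft_force: [3.5, 1.4, -4.7]
opening: 40.0
```

Emit:
{"name": "drive_tool", "arguments": {"commands": [[0,0,1,0],[0,0,2,0],[0,0,2,0],[0,0,2,0],[0,0,2,0]]}}

```text
time_s: 10.2
eef_pos: [545.5, 239.8, 111.5]
tool_rot: [-1.571, -0.0, -1.344]
ft_force: [0.2, -0.1, -3.0]
opening: 39.6
```

Emit:
{"name": "drive_tool", "arguments": {"commands": [[0,1,0,0],[0,2,0,0],[0,2,0,0],[0,2,0,0]]}}

```text
time_s: 10.7
eef_pos: [545.6, 239.8, 109.5]
tool_rot: [-1.571, -0.0, -1.344]
ft_force: [1.4, 0.3, -2.2]
opening: 39.8
```

Emit:
{"name": "drive_tool", "arguments": {"commands": [[0,0,1,0],[0,0,2,0],[0,0,2,0],[0,0,2,0],[0,0,2,0]]}}

```text
time_s: 11.32
eef_pos: [547.5, 240.3, 109.5]
tool_rot: [-1.571, -0.0, -1.344]
ft_force: [-0.2, -0.4, -3.6]
opening: 39.8
```

Emit:
{"name": "drive_tool", "arguments": {"commands": [[0,0,1,0],[0,0,2,0],[0,0,2,0],[0,0,2,0],[0,0,2,0]]}}

```text
time_s: 11.95
eef_pos: [549.1, 240.6, 109.4]
tool_rot: [-1.572, -0.0, -1.344]
ft_force: [-5.2, -2.0, 0.8]
opening: 39.8
```

Emit:
{"name": "drive_tool", "arguments": {"commands": [[0,0,-1,0],[0,0,-2,0],[0,0,-2.8,0],[0,0,-2.8,0],[0,0,-2.8,0]]}}

```text
time_s: 12.58
eef_pos: [546.9, 240.2, 109.6]
tool_rot: [-1.571, -0.0, -1.344]
ft_force: [1.1, 1.0, -2.2]
opening: 39.8
```

Emit:
{"name": "drive_tool", "arguments": {"commands": [[-0.5,0,0,0],[-1,0,0,0],[-1,0,0,0],[-1,0,0,0]]}}

```text
time_s: 13.08
eef_pos: [546.6, 241.1, 109.6]
tool_rot: [-1.571, -0.0, -1.344]
ft_force: [0.2, -0.2, -3.8]
opening: 39.7
```

Emit:
{"name": "drive_tool", "arguments": {"commands": [[-0.5,0,0,0],[-1,0,0,0],[-1,0,0,0],[-1,0,0,0]]}}

```text
time_s: 13.58
eef_pos: [546.5, 241.6, 109.7]
tool_rot: [-1.571, -0.0, -1.344]
ft_force: [1.5, -3.8, -1.5]
opening: 39.7
```

Emit:
{"name": "drive_tool", "arguments": {"commands": [[0.5,-4,0,0],[0.5,-9,0,0],[0,-10,0,0],[-0.2,-10,0,0],[-0.2,-9,0,0],[-0.2,-8,0,0],[-0.2,-7,0,0],[-0.2,-7,0,0],[-0.2,-7,0,0]]}}

```text
time_s: 14.7
eef_pos: [546.3, 242.2, 116.6]
tool_rot: [-1.571, -0.0, -1.344]
ft_force: [-0.0, -0.4, -2.1]
opening: 39.9
```

Emit:
{"name": "drive_tool", "arguments": {"commands": [[0,1,0,0],[0,2,0,0],[0,2,0,0],[0,2,0,0]]}}

```text
time_s: 15.2
eef_pos: [546.5, 242.4, 115.0]
tool_rot: [-1.57, 0.0, -1.344]
ft_force: [0.3, -0.0, 4.7]
opening: 39.5
```

Emit:
{"name": "drive_tool", "arguments": {"commands": [[0,-1,0,0],[0,-1,0,0],[0,-1,0,0]], "hand": 43, "grip_force": 10}}

```text
time_s: 15.58
eef_pos: [546.3, 242.0, 115.3]
tool_rot: [-1.571, -0.0, -1.344]
ft_force: [1.5, -1.2, -0.3]
opening: 43.0
```

Emit:
{"name": "drive_tool", "arguments": {"commands": [[0,0,0,0],[0,0,0,0],[0,0,0,0]], "hand": 50}}

```text
time_s: 15.95
eef_pos: [546.1, 242.3, 115.5]
tool_rot: [-1.571, -0.0, -1.344]
ft_force: [0.6, -2.0, -0.6]
opening: 49.8
```

Emit:
{"name": "drive_tool", "arguments": {"commands": [[0,0,0,0],[0,0,0,0],[0,0,0,0]], "hand": 62}}

```text
time_s: 16.32
eef_pos: [546.2, 242.5, 115.7]
tool_rot: [-1.571, 0.0, -1.344]
ft_force: [0.2, 0.1, 0.2]
opening: 61.9
```

Run:
```python
from h import *
T=cam('top');S=cam('scene')
cv2.imwrite('pics/r_top.png',T['frame']);cv2.imwrite('pics/r_scene.png',S['frame'])
f=lambda c,o,w,h,k:cv2.resize(c['frame'][o[1]:o[1]+h,o[0]:o[0]+w],None,fx=k,fy=k,interpolation=cv2.INTER_CUBIC)
cv2.imwrite('pics/r.png',np.hstack([f(T,(125,180),90,130,4.5)[:580,:390],f(S,(430,190),90,130,4.5)[:580,:400]]))
```

```text
(no output)
```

View pics/r.png

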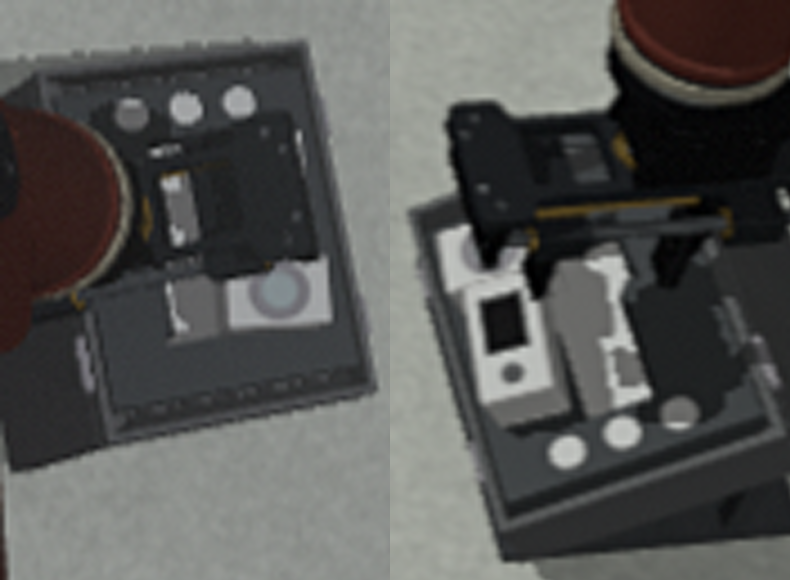

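The picture shows that the meter did not stay. On release it dropped downhill of the pocket: head well at crop (280,292) in the top view, handle button at (512,372) in the scene view. It is still on the case. I'll back off, turn the tool and measure the meter's pose.

Emit:
{"name": "drive_tool", "arguments": {"commands": [[0,-50,0,0],[0,-100,0,0],[-30,-110,0,-0.15],[-80,-115,0,-0.32],[-130,-115,0,-0.5],[-180,-115,0,-0.68],[-180,-115,0,-0.86],[-180,-115,0,-1.04],[-180,-115,0,-1.22],[-180,-115,0,-1.4],[-180,-115,0,-1.57]], "hand": 87}}

```text
time_s: 17.8
eef_pos: [505.7, 417.7, 230.5]
tool_rot: [-1.571, 0.0, 0.232]
ft_force: [-0.1, -0.2, 0.7]
opening: 87.3
```

Run:
```python
from h import *
T=cam('top');S=cam('scene')
cv2.imwrite('pics/r2_top.png',T['frame']);cv2.imwrite('pics/r2_scene.png',S['frame'])
f=lambda c,o,w,h,k:cv2.resize(c['frame'][o[1]:o[1]+h,o[0]:o[0]+w],None,fx=k,fy=k,interpolation=cv2.INTER_CUBIC)
cv2.imwrite('pics/r2.png',np.hstack([f(T,(150,200),50,75,8),f(S,(435,222),50,75,8)]))
print(r.observe()['eef_pos'],r.observe()['time_s'])
```

```text
[505.80185524 417.58930419 230.51088749] 17.9
```

View pics/r2.png

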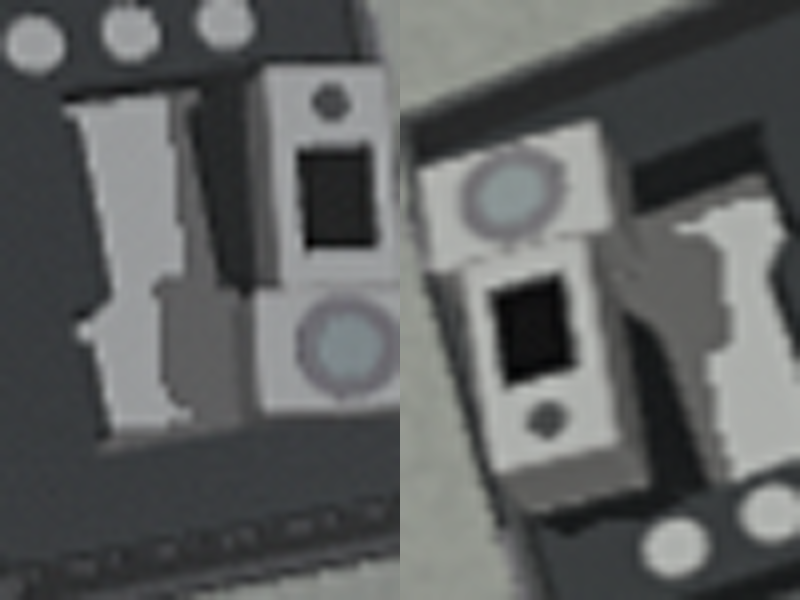

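```bash
cat > pose.py <<'E'
from ov import *
from scipy.optimize import least_squares as LS
RC=CR(c[3]); base=np.array([[0,-1,0],[1,0,0],[0,0,1]]) # meter x->cutout y, meter y->-cutout x
def pose(pt,ps,free=True):
    def P(p,ms): return (np.array([[a,b,34] for a,b in ms],float)@(base@np.eye(3)).T@Ro.from_euler('xyz',p[3:]).as_matrix().T+p[:3])@RC.T+c[:3]
    def res(p):
        p=p if free else np.r_[p[:2],41,0,0,p[2]]
        return np.r_[(proj(T,P(p,pt))-list(pt.values())).ravel(),(proj(S,P(p,ps))-list(ps.values())).ravel()]
    o=LS(res,[-40,0,41,0,0,0] if free else [-40,0,0]); return o.x,o.fun.reshape(-1,2)
E
python3 - <<'E' | tail -n +4
from pose import *
t=lambda u,v:[150+(u+.5)/8-.5,200+(v+.5)/8-.5]; s=lambda u,v:[435+(u-400+.5)/8-.5,222+(v+.5)/8-.5]
pt={(56,-29):t(262,413),(16,-29):t(255,292),(-56,-20):t(265,65),(-56,20):t(385,65)}
ps={(56,-29):s(600,122),(56,29):s(418,172),(16,29):s(430,270),(16,-29):s(613,230),(-56,20):s(497,472),(-56,-20):s(620,443)}
for f in(0,1):
    x,q=pose(pt,ps,f); print(x.round(3).tolist(),'\n',q.round(1).tolist())
E
```

```text
[-44.249, 5.17, -0.111] 
 [[0.4, 0.5], [0.1, -0.1], [0.2, 0.2], [0.9, -0.1], [-0.1, -0.5], [0.1, -0.3], [0.6, 1.0], [0.7, -0.2], [-0.3, 0.5], [0.7, -0.0]]
[-45.292, 4.577, 41.97, -0.013, 0.034, -0.106] 
 [[0.4, 0.5], [0.0, -0.1], [0.1, 0.1], [1.0, -0.4], [-0.0, -0.3], [-0.1, -0.4], [0.4, 0.8], [0.8, -0.2], [-0.4, 0.1], [0.8, -0.2]]
```

The meter lies flat on the foam face, square to the 30° tilt: fit at x −44, y +5, yaw −0.11 in case axes, residuals under 1 px. With the jaws level along the case I can hold it at this tilt by its head, shoulder to end (40 mm), and carry it uphill.

```bash
python3 - <<'E' | tail -n +4
from pose import *
off=np.array([3,0,4.])
B=RC@np.array([-44.5,5,41])+c[:3]+off
ya=c[3]+np.pi/2-.092; mx=np.array([np.cos(ya),np.sin(ya)]); hd=np.array([np.cos(ya-np.pi/2),np.sin(ya-np.pi/2)])
print('B',B.round(1),'mx',mx.round(3),'hd',hd.round(3))
for h,v in((24,60),(24,31),(20,31)):
    q=B[:2]+36*mx+h*hd; print(h,v,q.round(1)); to(q[0],q[1],B[2]+v,.134)
E
```

```text
B [554.3 204.4  59.7] mx [-0.991 -0.134] hd [-0.134  0.991]
24 60 [515.5 223.3]
[-33.508, 110.857, -191.656, 0.089]
24 31 [515.5 223.3]
[-33.507, 139.857, -191.655, 0.089]
20 31 [516.  219.4]
[-33.862, 139.857, -195.639, 0.089]
```

Emit:
{"name": "drive_tool", "arguments": {"commands": [[-5,0,-40,0.02],[-10,0,-90,0.05],[-20,10,-140,0.089],[-33,40,-192,0.089],[-33,80,-192,0.089],[-33,111,-192,0.089],[-33,111,-192,0.089],[-33,111,-192,0.089],[-33,125,-192,0.089],[-33,135,-192,0.089],[-33,140,-192,0.089],[-33,140,-192,0.089],[-33,140,-192,0.089]], "hand": 64}}

```text
time_s: 19.73
eef_pos: [516.8, 223.2, 90.8]
tool_rot: [-1.571, -0.0, 0.137]
ft_force: [0.1, 0.6, 0.7]
opening: 64.3
```

Emit:
{"name": "drive_tool", "arguments": {"commands": [[0,0,-2,0],[0,0,-4,0],[0,0,-4,0],[0,0,-4,0]]}}

```text
time_s: 20.23
eef_pos: [517.2, 219.2, 90.6]
tool_rot: [-1.571, -0.0, 0.137]
ft_force: [-0.2, -0.2, 0.3]
opening: 64.0
```

Emit:
{"name": "drive_tool", "arguments": {"commands": [[0,0,-1,0],[0,0,-2,0],[0,0,-2,0],[0,0,-2,0]]}}

```text
time_s: 20.72
eef_pos: [517.4, 217.2, 90.6]
tool_rot: [-1.571, 0.0, 0.137]
ft_force: [0.0, 0.1, 0.5]
opening: 64.3
```

Emit:
{"name": "drive_tool", "arguments": {"commands": [[0,0,-1,0],[0,0,-2,0],[0,0,-2,0],[0,0,-2,0]]}}

```text
time_s: 21.22
eef_pos: [517.7, 215.5, 90.6]
tool_rot: [-1.571, -0.0, 0.137]
ft_force: [0.0, 1.8, 0.0]
opening: 63.9
```

Emit:
{"name": "drive_tool", "arguments": {"commands": [[0,0,0.6,0],[0,0,0.6,0],[0,0,0.6,0],[0,0,0.6,0],[0,0,0.6,0],[0,0,0.6,0],[0,0,0.6,0]], "hand": 25, "grip_force": 35}}

```text
time_s: 22.1
eef_pos: [517.3, 216.1, 90.6]
tool_rot: [-1.571, 0.001, 0.137]
ft_force: [-4.2, 3.1, 4.4]
opening: 39.3
```

Emit:
{"name": "drive_tool", "arguments": {"commands": [[0,-3,0,0],[0,-6,0,0],[0,-10,0,0],[0,-10,0,0],[0,-10,0,0]]}}

```text
time_s: 22.72
eef_pos: [517.7, 215.7, 100.5]
tool_rot: [-1.571, 0.0, 0.137]
ft_force: [0.6, 0.2, -2.2]
opening: 39.3
```

Run:
```python
from h import *
T=cam('top');S=cam('scene')
cv2.imwrite('pics/w_top.png',T['frame']);cv2.imwrite('pics/w_scene.png',S['frame'])
f=lambda c,o,w,h,k:cv2.resize(c['frame'][o[1]:o[1]+h,o[0]:o[0]+w],None,fx=k,fy=k,interpolation=cv2.INTER_CUBIC)
cv2.imwrite('pics/w.png',np.hstack([f(T,(145,195),62,75,6),f(S,(430,215),70,75,6)]))
s=r.observe();print(s['ft_force'],s['moment'],s['opening'])
```

```text
[-0.80818891  0.13067104 -2.52792231] [-0.05490887  0.15275389  0.02626949] 39.301605998869825
```

View pics/w.png

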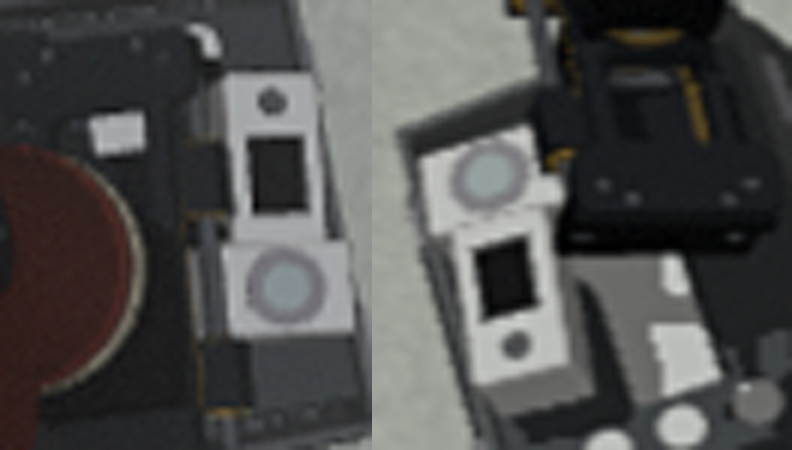

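```bash
python3 - <<'E' | tail -n +4
from pose import *
t=lambda u,v:[145+(u+.5)/6-.5,195+(v+.5)/6-.5]; s=lambda u,v:[430+(u-372+.5)/6-.5,215+(v+.5)/6-.5]
pt={(56,-29):t(228,334),(16,-29):t(222,242),(-56,-20):t(227,73),(-56,20):t(318,75),(56,29):t(353,332),(16,29):t(346,242)}
ps={(56,29):s(418,157),(16,29):s(430,232),(-56,20):s(473,385),(-56,-20):s(571,362),(56,-29):s(530,125)}
x,q=pose(pt,ps,1); print(x.round(3).tolist(),'\n',q.round(1).tolist())
st=r.observe(); B=RC@x[:3]+c[:3]; print('bottom centre',B.round(1)); R=RC@Ro.from_euler('xyz',x[3:]).as_matrix()@base
print('meter axes (cols) world',R.round(3).tolist()); print('tilt deg about long axis',np.degrees(np.arctan2(-R[2,1],R[2,2])).round(1),'pitch of x',np.degrees(np.arcsin(R[2,0])).round(1),'yaw',np.arctan2(R[1,0],R[0,0]).round(3))
print('tcp->(36,0,0) ', (st['eef_pos']-(B+R@[36,0,0])).round(1))
# plan: turn to yaw .226, bottom centre 12 above face along normal at centre
E
```

```text
[-35.855, 4.506, 51.887, 0.017, -0.15, -0.117] 
 [[0.2, 0.5], [-0.1, -0.0], [0.4, -0.0], [0.3, -0.0], [1.5, 0.0], [1.4, -0.4], [0.2, 0.2], [0.3, 1.5], [0.4, 0.8], [-0.3, -0.4], [3.0, -2.4]]
bottom centre [551.4 206.5  69.4]
meter axes (cols) world [[-0.988, 0.062, 0.14], [-0.135, -0.782, -0.608], [0.072, -0.62, 0.781]]
tilt deg about long axis 38.4 pitch of x 4.1 yaw -3.006
tcp->(36,0,0)  [ 1.8 14.2 28.5]
```

```bash
python3 - <<'E' | tail -n +4
from pose import *
t=lambda u,v:[145+(u+.5)/6-.5,195+(v+.5)/6-.5]; s=lambda u,v:[430+(u-372+.5)/6-.5,215+(v+.5)/6-.5]
pt={(56,-29):t(228,334),(16,-29):t(222,242),(-56,-20):t(227,73),(-56,20):t(318,75),(56,29):t(353,332),(16,29):t(346,242)}
ps={(56,29):s(418,157),(16,29):s(430,232),(-56,20):s(473,385),(-56,-20):s(571,362)}
x,q=pose(pt,ps,1); print(x.round(3).tolist(),'\n',q.round(1).tolist())
st=r.observe(); B=RC@x[:3]+c[:3]; R=RC@Ro.from_euler('xyz',x[3:]).as_matrix()@base
print(B.round(1),'tilt',np.degrees(np.arctan2(-R[2,1],R[2,2])).round(1),'pitch of x',np.degrees(np.arcsin(R[2,0])).round(1),'yaw',np.arctan2(R[1,0],R[0,0]).round(3))
print('tcp rel in meter yaw axes', (Ro.from_euler('z',-(st['tool_rot'][2]+np.pi)).apply(st['eef_pos']-B)).round(1))
O=RC@[0,0,41]+c[:3]; print('cutout',O.round(1)); np.save('held.npy',np.r_[st['eef_pos'],B])
E
```

```text
[-34.359, 5.056, 53.725, 0.035, -0.153, -0.133] 
 [[-0.4, 0.3], [-0.5, -0.3], [0.2, -0.2], [0.2, 0.1], [1.0, 0.2], [1.0, -0.2], [0.6, -0.7], [0.6, 0.7], [0.5, 0.4], [-0.2, -0.6]]
[550.7 206.7  71.8] tilt 38.7 pitch of x 5.4 yaw -3.009
tcp rel in meter yaw axes [ 31.6 -13.5  28.7]
cutout [547.6 243.   77.9]
```

Run:
```python
from h import *
to(514.5,240.8,122,.226)
```

```text
[0.345, -21.537, 25.187, -0.089]
```

Emit:
{"name": "drive_tool", "arguments": {"commands": [[0,-8,0,0],[0,-18,3,-0.01],[0,-22,8,-0.03],[0,-22,13,-0.05],[0,-22,18,-0.07],[0,-22,22,-0.089],[0,-22,25,-0.089],[0,-22,25,-0.089],[0,-22,25,-0.089]]}}

```text
time_s: 24.15
eef_pos: [514.3, 240.3, 122.5]
tool_rot: [-1.571, 0.0, 0.226]
ft_force: [0.0, 0.1, -2.4]
opening: 39.5
```

Emit:
{"name": "drive_tool", "arguments": {"commands": [[0,2,0,0],[0,4,0,0],[0,5,0,0],[0,5,0,0],[0,5,0,0]]}}

```text
time_s: 24.78
eef_pos: [514.3, 240.6, 117.6]
tool_rot: [-1.571, -0.0, 0.226]
ft_force: [-0.2, -0.3, -2.4]
opening: 39.0
```

Emit:
{"name": "drive_tool", "arguments": {"commands": [[0,1,0,0],[0,2,0,0],[0,3,0,0],[0,3,0,0],[0,3,0,0]]}}

```text
time_s: 25.4
eef_pos: [514.2, 240.6, 114.6]
tool_rot: [-1.571, 0.0, 0.226]
ft_force: [0.2, 0.1, -2.9]
opening: 39.3
```

Emit:
{"name": "drive_tool", "arguments": {"commands": [[0,0,1,0],[0,1.5,2,0],[0,3,3,0],[0,4,3,0],[0,4,3,0],[0,4,3,0]]}}

```text
time_s: 26.15
eef_pos: [513.7, 243.5, 110.7]
tool_rot: [-1.571, -0.0, 0.226]
ft_force: [-0.4, 0.2, -1.5]
opening: 39.6
```

Emit:
{"name": "drive_tool", "arguments": {"commands": [[0,1.5,1,0],[0,3,2,0],[0,4,2,0],[0,4,2,0],[0,4,2,0]]}}

```text
time_s: 26.78
eef_pos: [513.5, 245.6, 106.9]
tool_rot: [-1.571, -0.001, 0.226]
ft_force: [-2.1, -0.5, 5.0]
opening: 39.1
```

Emit:
{"name": "drive_tool", "arguments": {"commands": [[0,1,0.6,0],[0,2,1.2,0],[0,3,1.7,0],[0,3,1.7,0],[0,3,1.7,0]]}}

```text
time_s: 27.4
eef_pos: [513.0, 247.1, 103.8]
tool_rot: [-1.571, -0.0, 0.226]
ft_force: [-0.9, -1.1, 5.9]
opening: 38.8
```

Emit:
{"name": "drive_tool", "arguments": {"commands": [[0,1,0.6,0],[0,2,1.2,0],[0,2,1.2,0],[0,2,1.2,0]]}}

```text
time_s: 27.9
eef_pos: [512.6, 248.4, 101.8]
tool_rot: [-1.571, -0.0, 0.226]
ft_force: [-0.9, -1.3, 6.5]
opening: 39.6
```

Emit:
{"name": "drive_tool", "arguments": {"commands": [[0,1,1,0],[0,2,2,0],[0,3,2.5,0],[0,3,2.5,0],[0,3,2.5,0]]}}

```text
time_s: 28.52
eef_pos: [511.9, 251.3, 99.0]
tool_rot: [-1.57, -0.0, 0.226]
ft_force: [-3.0, 0.2, 8.5]
opening: 39.4
```

Run:
```python
from h import *
T=cam('top');S=cam('scene')
cv2.imwrite('pics/i_top.png',T['frame']);cv2.imwrite('pics/i_scene.png',S['frame'])
f=lambda c,o,w,h,k:cv2.resize(c['frame'][o[1]:o[1]+h,o[0]:o[0]+w],None,fx=k,fy=k,interpolation=cv2.INTER_CUBIC)
cv2.imwrite('pics/i.png',np.hstack([f(T,(140,190),65,80,6),f(S,(440,210),68,80,6)]))
s=r.observe();print(s['ft_force'],s['moment'],s['opening'])
```

```text
[-2.036001    0.8751096   7.49958671] [-0.2796212   0.42459611 -0.01717998] 39.41460473024113
```

View pics/i.png

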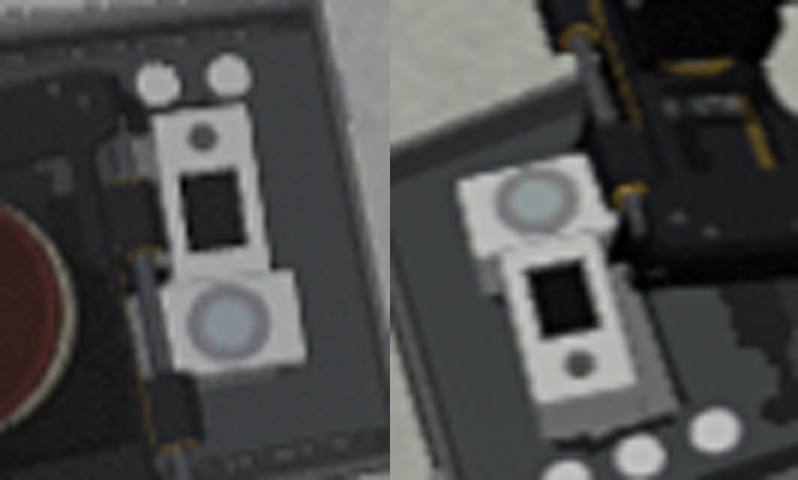

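```bash
python3 - <<'E' | tail -n +4
from pose import *
t=lambda u,v:[140+(u+.5)/6-.5,190+(v+.5)/6-.5]; s=lambda u,v:[440+(u-390+.5)/6-.5,210+(v+.5)/6-.5]
pt={(56,-29):t(172,378),(16,-29):t(160,285),(-56,-20):t(152,115),(-56,20):t(246,104),(56,29):t(305,360),(16,29):t(293,271)}
ps={(56,29):s(457,182),(16,29):s(472,260),(-56,20):s(538,405),(-56,-20):s(637,383),(56,-29):s(585,155)}
x,q=pose(pt,ps,1); print(x.round(3).tolist(),'\n',q.round(1).tolist())
R=RC@Ro.from_euler('xyz',x[3:]).as_matrix()@base
print('tilt',np.degrees(np.arctan2(-R[2,1],R[2,2])).round(1),'pitch of x',np.degrees(np.arcsin(R[2,0])).round(1),'yaw',np.arctan2(R[1,0],R[0,0]).round(3))
E
```

```text
[-14.36, -1.734, 38.37, -0.042, 0.248, -0.036] 
 [[-0.0, 0.7], [-0.5, 0.5], [0.2, 0.0], [0.9, -0.3], [1.6, -0.0], [1.1, -0.8], [-0.3, 0.1], [0.6, 0.1], [-0.0, -0.2], [0.8, 0.1], [2.1, -0.3]]
tilt 15.8 pitch of x -1.3 yaw -2.958
```

The picture and the fit show the meter over the pocket but about 14 mm downhill, the downhill edge propped on the rim, tilt 16°. I'll lift, move it uphill and lower again.

Emit:
{"name": "drive_tool", "arguments": {"commands": [[0,-4,-1,0],[0,-8,-1,0],[0,-11,2,0],[0,-12,5,0],[0,-12,8,0],[0,-12,8.5,0],[0,-12,8.5,0],[0,-12,8.5,0]]}}

```text
time_s: 29.72
eef_pos: [510.0, 258.5, 110.4]
tool_rot: [-1.571, 0.0, 0.226]
ft_force: [0.2, -4.5, -2.7]
opening: 39.3
```

Emit:
{"name": "drive_tool", "arguments": {"commands": [[0,1.5,1,0],[0,3,2,0],[0,4,2.5,0],[0,4,2.5,0],[0,4,2.5,0]]}}

```text
time_s: 30.35
eef_pos: [509.5, 260.8, 106.3]
tool_rot: [-1.572, 0.0, 0.226]
ft_force: [2.2, -5.0, -1.4]
opening: 39.1
```

Emit:
{"name": "drive_tool", "arguments": {"commands": [[0,1,0.6,0],[0,2,1.2,0],[0,2,1.2,0],[0,2,1.2,0]]}}

```text
time_s: 30.85
eef_pos: [509.4, 261.6, 104.3]
tool_rot: [-1.572, 0.0, 0.225]
ft_force: [1.3, -6.0, -2.5]
opening: 39.2
```

Emit:
{"name": "drive_tool", "arguments": {"commands": [[0,0,-1,-0.02],[0,0,-1.5,-0.04],[0,0,-1.5,-0.04],[0,0,-1.5,-0.04]]}}

```text
time_s: 31.35
eef_pos: [509.6, 260.6, 104.2]
tool_rot: [-1.571, 0.0, 0.266]
ft_force: [0.8, -5.5, -3.3]
opening: 39.4
```

Emit:
{"name": "drive_tool", "arguments": {"commands": [[0,1,0.3,0],[0,2,0.6,0],[0,3,1,0],[0,3,1,0],[0,3,1,0]]}}

```text
time_s: 31.98
eef_pos: [509.9, 261.1, 103.0]
tool_rot: [-1.571, -0.001, 0.265]
ft_force: [-4.0, -10.4, 12.5]
opening: 39.3
```

Emit:
{"name": "drive_tool", "arguments": {"commands": [[0,-4,-3,0],[0,-8,-5,0],[0,-12,-6,0],[0,-16,-3,0],[0,-18,1,0],[0,-18,3,0],[0,-18,3,0],[0,-18,3,0]]}}

```text
time_s: 32.98
eef_pos: [508.4, 264.9, 119.4]
tool_rot: [-1.571, 0.0, 0.266]
ft_force: [0.5, -0.3, -3.0]
opening: 39.0
```

Emit:
{"name": "drive_tool", "arguments": {"commands": [[0,1,0,0],[0,2,0,0],[0,3,0,0],[0,3,0,0],[0,3,0,0]]}}

```text
time_s: 33.6
eef_pos: [508.8, 264.4, 117.9]
tool_rot: [-1.571, -0.0, 0.265]
ft_force: [-3.9, -3.8, 12.0]
opening: 39.0
```

Emit:
{"name": "drive_tool", "arguments": {"commands": [[0,1,0,0],[0,2,0,0],[0,2,0,0],[0,2,0,0]]}}

```text
time_s: 34.1
eef_pos: [508.9, 263.9, 116.9]
tool_rot: [-1.571, -0.0, 0.265]
ft_force: [-9.6, -8.5, 21.4]
opening: 39.1
```

Emit:
{"name": "drive_tool", "arguments": {"commands": [[0,0,0,0],[0,0,0,0],[0,0,0,0],[0,0,0,0]], "grip_force": 12}}

```text
time_s: 34.6
eef_pos: [509.1, 263.6, 115.7]
tool_rot: [-1.572, -0.0, 0.265]
ft_force: [-4.3, -6.6, 11.6]
opening: 39.8
```

```bash
cat > outl.py <<'E'
# white-blob oriented edges: print bright-region contour corner estimates of the meter in both views
from pose import *
import sys
def blob(C,lo=150):
    g=cv2.cvtColor(C['frame'],cv2.COLOR_BGR2GRAY); k=6
    return g
E
python3 - <<'E'
from h import *
T=cam('top');S=cam('scene')
cv2.imwrite('pics/j_top.png',T['frame']);cv2.imwrite('pics/j_scene.png',S['frame'])
s=r.observe();print(s['eef_pos'],s['ft_force'],s['moment'],s['opening'])
E
```

```text
[509.09301991 263.53927181 115.76060771] [-4.25175037 -6.81129382 10.74799368] [-1.56102088  0.92114362 -0.04428829] 39.80740107801927
```

```bash
cat > auto.py <<'E'
from pose import *
TSa=np.array(TS,float)
def samp():
    pts=[];nrm=[]
    for a,b in zip(TSa,np.roll(TSa,-1,0)):
        d=(b-a);L=np.hypot(*d);d/=L; n=np.array([d[1],-d[0]])
        for s in np.arange(2,L-1,2.): pts.append(a+s*d); nrm.append(n)
    pts,nrm=np.array(pts),np.array(nrm)
    A=sum(x1*y2-x2*y1 for (x1,y1),(x2,y2) in zip(TSa,np.roll(TSa,-1,0)))
    return pts,(nrm if A>0 else -nrm)
PT,NR=samp()
def W(p,m,z=34):
    m=np.c_[m,np.full(len(m),z)]; return (m@base.T@Ro.from_euler('xyz',p[3:]).as_matrix().T+p[:3])@RC.T+c[:3]
def auto(it,isc,p,rng=(6,4,3,2.5,2,2)):
    G=[cv2.cvtColor(i,cv2.COLOR_BGR2GRAY).astype(np.float32) for i in (it,isc)]
    for w in rng:
        obs=[]
        for C,g in zip((T,S),G):
            q=proj(C,W(p,PT));q2=proj(C,W(p,PT+NR*3));n=q2-q;n/=np.linalg.norm(n,axis=1,keepdims=True)
            s=np.arange(-w,w+.01,.25)
            m=(q[:,None]+s[None,:,None]*n[:,None]).astype(np.float32)
            v=cv2.GaussianBlur(cv2.remap(g,m[...,0],m[...,1],cv2.INTER_LINEAR),(9,1),2)
            dv=-np.gradient(v,axis=1); i=dv.argmax(1); ok=(dv[np.arange(len(i)),i]>4)&(v[np.arange(len(i)),np.maximum(i-6,0)]>125)&(i>0)&(i<len(s)-1)
            obs.append((C,ok,q[ok]+s[i[ok],None]*n[ok],n[ok]))
        f=lambda x:np.concatenate([np.sum((proj(C,W(x,PT[ok]))-t)*n,1) for C,ok,t,n in obs])
        o=LS(f,p,loss='soft_l1',f_scale=.4,x_scale=[1,1,1,.02,.02,.02]);p=o.x
    return p,[int(k[1].sum()) for k in obs],np.median(np.abs(f(p)))
def show(tag,p0):
    p,n,e=auto(cv2.imread(f'pics/{tag}_top.png'),cv2.imread(f'pics/{tag}_scene.png'),p0)
    R=RC@Ro.from_euler('xyz',p[3:]).as_matrix()@base
    print(tag,'u,y,w',(p[:3]-[0,0,41]).round(1),'rot',p[3:].round(3),'tilt',np.degrees(np.arctan2(-R[2,1],R[2,2])).round(1),'pitch',np.degrees(np.arcsin(R[2,0])).round(1),n,e.round(2)); return p
E
python3 - <<'E' | tail -n +4
from auto import *
show('r2',np.array([-45,5,41,0,0,-.1])); show('w',np.array([-35,5,53,0,-.15,-.13])); p=show('i',np.array([-14,-2,39,-.04,.25,-.03]))
for b in (.25,.1,0): show('j',np.array([-2,-2,55,0,b,0]))
E
```

```text
r2 u,y,w [-42.9   4.6   1.3] rot [-0.001 -0.031 -0.123] tilt 31.6 pitch 3.5 [137, 156] 0.29
w u,y,w [-35.2   3.7  10.4] rot [ 0.011 -0.144 -0.108] tilt 38.1 pitch 3.6 [153, 142] 0.48
i u,y,w [-12.7  -1.3  -1.4] rot [-0.022  0.215 -0.038] tilt 17.7 pitch -0.1 [147, 142] 0.48
j u,y,w [13.3 -1.8  1.2] rot [ 0.004 -0.009 -0.01 ] tilt 30.5 pitch 0.5 [151, 152] 0.5
j u,y,w [13.3 -1.8  1.2] rot [ 0.004 -0.009 -0.01 ] tilt 30.5 pitch 0.5 [151, 151] 0.5
j u,y,w [13.3 -1.8  1.2] rot [ 0.004 -0.008 -0.01 ] tilt 30.4 pitch 0.5 [151, 151] 0.5
```

Emit:
{"name": "drive_tool", "arguments": {"commands": [[0,0,0,0],[0,-3,-1,0],[-1,-6,-2,0],[-2,-6,-6,0],[-2,-5,-10,0],[-2,-3,-13,0],[-2,-2,-13.5,0],[-2,-2,-13.5,0],[-2,-2,-13.5,0]], "grip_force": 30}}

```text
time_s: 35.92
eef_pos: [510.0, 251.6, 116.5]
tool_rot: [-1.571, 0.0, 0.266]
ft_force: [0.0, -0.0, -3.4]
opening: 39.1
```

```bash
cat > snap.py <<'E'
import sys
from auto import *
tag=sys.argv[1]; p0=np.array(eval(sys.argv[2]),float); p0[2]+=41
t=cam('top');s=cam('scene');cv2.imwrite(f'pics/{tag}_top.png',t['frame']);cv2.imwrite(f'pics/{tag}_scene.png',s['frame'])
show(tag,p0);o=r.observe();print(o['time_s'],o['eef_pos'].round(1),o['ft_force'].round(1),o['opening'].round(1))
E
python3 snap.py k "[-1,0,4,0,-.05,0]" | tail -n +4
```

```text
k u,y,w [ 3.5 -0.1  7.5] rot [ 0.01  -0.016 -0.007] tilt 30.9 pitch 0.7 [152, 159] 0.49Traceback (most recent call last):
  File "snap.py", line 5, in <module>
    show(tag,p0);o=r.observe();print(o['time_s'],o['eef_pos'].round(1),o['ft_force'].round(1),o['opening'].round(1))
                                                                                              ^^^^^^^^^^^^^^^^^^
AttributeError: 'float' object has no attribute 'round'
```

Emit:
{"name": "drive_tool", "arguments": {"commands": [[0,2,-1,0],[0,4,-1,0],[0,6,0,0],[0,7.4,0.2,0],[0,7.4,0.2,0],[0,7.4,0.2,0]]}}

```text
time_s: 36.88
eef_pos: [510.0, 251.6, 109.2]
tool_rot: [-1.571, 0.0, 0.266]
ft_force: [-0.1, -0.1, -3.6]
opening: 39.3
```

Emit:
{"name": "drive_tool", "arguments": {"commands": [[0,1.5,0.8,0],[0,3,1.7,0],[0,3.5,2,0],[0,3.5,2,0],[0,3.5,2,0]]}}

```text
time_s: 37.5
eef_pos: [509.7, 253.8, 105.9]
tool_rot: [-1.571, -0.001, 0.266]
ft_force: [-0.4, -0.1, -0.6]
opening: 39.0
```

```bash
sed -i "s/o\['opening'\].round(1)/o['opening']/" snap.py; python3 snap.py l "[0,0,-2,0,-.02,0]" | tail -n +4
```

```text
l u,y,w [-0.1 -0.4 -2.4] rot [ 0.005 -0.01  -0.002] tilt 30.6 pitch 0.3 [151, 160] 0.5
37.7 [509.7 253.6 105.8] [ 0.9  1.1 -0.4] 39.472730712985786
```

Emit:
{"name": "drive_tool", "arguments": {"commands": [[-0.5,0,0,0],[-1,0,0,0],[-1,0,0,0],[-1,0,0,0]]}}

```text
time_s: 38.2
eef_pos: [508.5, 253.4, 105.7]
tool_rot: [-1.571, -0.0, 0.266]
ft_force: [0.3, 0.8, -0.2]
opening: 39.5
```

Emit:
{"name": "drive_tool", "arguments": {"commands": [[0,1,0.6,0],[0,2.6,1.5,0],[0,2.6,1.5,0],[0,2.6,1.5,0]]}}

```text
time_s: 38.7
eef_pos: [508.2, 254.9, 103.3]
tool_rot: [-1.571, -0.0, 0.266]
ft_force: [-0.7, 1.9, 3.8]
opening: 38.9
```

Emit:
{"name": "drive_tool", "arguments": {"commands": [[0,1,0.6,0],[0,2.2,1.3,0],[0,2.2,1.3,0],[0,2.2,1.3,0]]}}

```text
time_s: 39.2
eef_pos: [508.1, 256.1, 101.3]
tool_rot: [-1.571, -0.001, 0.266]
ft_force: [-1.1, 1.0, 7.6]
opening: 39.3
```

```bash
python3 snap.py m "[0,0,-6,0,-.02,0]" | tail -n +4
```

```text
m u,y,w [-1.2  0.5 -6.3] rot [0.002 0.041 0.005] tilt 27.6 pitch -0.0 [152, 160] 0.49
39.4 [508.1 256.  101.3] [-0.7  0.5  7.1] 39.27389688868806
```

Emit:
{"name": "drive_tool", "arguments": {"commands": [[0,0,0,0],[0,0,0,0],[0,0,0,0],[0,0,0,0]], "hand": 52, "grip_force": 10}}

```text
time_s: 39.9
eef_pos: [505.9, 255.0, 100.6]
tool_rot: [-1.571, 0.004, 0.266]
ft_force: [-9.4, -2.9, 12.2]
opening: 51.7
```

Emit:
{"name": "drive_tool", "arguments": {"commands": [[0,-5,1,0],[0,-20,1,0],[0,-50,1,0],[0,-50,1,0],[0,-50,1,0]]}}

```text
time_s: 40.52
eef_pos: [507.5, 256.8, 150.9]
tool_rot: [-1.571, -0.0, 0.266]
ft_force: [-0.2, -0.3, 0.1]
opening: 51.9
```

```bash
python3 snap.py n "[-1,0.5,-7,0,.03,0]" | tail -n +4; python3 - <<'E' | tail -n +4
from auto import *
to(547,240,130,.226)
E
```

```text
n u,y,w [ 0.3  0.3 -7.3] rot [-0.006  0.071  0.008] tilt 25.9 pitch -0.6 [156, 160] 0.5
40.725 [507.2 256.7 150.2] [ 0.7  0.2 -0.1] 52.169744304904455
[33.931, 20.312, -26.63, 0.04]
```

```bash
python3 - <<'E' | tail -n +4
from auto import *
to(557.4,214.9,150,.226)
E
```

```text
[37.188, 0.553, -53.645, 0.04]
```

Emit:
{"name": "drive_tool", "arguments": {"commands": [[12,0,-18,0.02],[25,0,-36,0.04],[37,0,-54,0.04],[37,10,-54,0.04],[37,25,-54,0.04],[37,40,-54,0.04],[37,45,-54,0.04],[37,45,-54,0.04],[37,45,-54,0.04]], "hand": 70}}

```text
time_s: 42.05
eef_pos: [557.7, 214.8, 106.3]
tool_rot: [-1.571, -0.001, 0.226]
ft_force: [0.2, 1.0, 0.3]
opening: 70.3
```

Emit:
{"name": "drive_tool", "arguments": {"commands": [[0,1,0,0],[0,2,0,0],[0,3,0,0],[0,3,0,0],[0,3,0,0]]}}

```text
time_s: 42.68
eef_pos: [557.4, 214.6, 102.9]
tool_rot: [-1.571, 0.0, 0.226]
ft_force: [0.2, -0.4, 0.2]
opening: 70.2
```

Now pressing along the foam normal (down 0.87, uphill 0.5).

Emit:
{"name": "drive_tool", "arguments": {"commands": [[0,1,0,0],[0,2,0,0],[0,3,0.5,0],[0,4,1,0],[0,4,1,0]]}}

```text
time_s: 43.3
eef_pos: [557.7, 214.6, 99.3]
tool_rot: [-1.572, -0.0, 0.225]
ft_force: [-0.8, -3.9, 6.4]
opening: 70.2
```

Emit:
{"name": "drive_tool", "arguments": {"commands": [[0,1,0.6,0],[0,2,1.2,0],[0,3,1.7,0],[0,3,1.7,0]]}}

```text
time_s: 43.8
eef_pos: [557.5, 215.4, 96.0]
tool_rot: [-1.573, -0.0, 0.224]
ft_force: [1.5, -5.6, 3.2]
opening: 70.1
```

```bash
python3 snap.py o "[0,0.5,-9,0,.0,0]" | tail -n +4
```

```text
o u,y,w [ -16.8  113.  -160.7] rot [ 1.186 -1.011 -1.051] tilt 109.6 pitch 23.2 [6, 51] 0.24
44.0 [557.5 215.4  95.9] [ 0.8 -5.6  2.7] 69.99421285671502
```

Emit:
{"name": "drive_tool", "arguments": {"commands": [[0,1,0.2,0],[0,2,0.5,0],[0,3,1,0],[0,4,1.5,0],[0,4,1.5,0]]}}

```text
time_s: 44.62
eef_pos: [557.3, 215.9, 91.7]
tool_rot: [-1.574, -0.0, 0.224]
ft_force: [2.5, -8.0, 2.3]
opening: 70.0
```

```bash
python3 snap.py p "[0,0.5,-11,0,.0,0]" | tail -n +4
```

```text
Traceback (most recent call last):
  File "snap.py", line 5, in <module>
    show(tag,p0);o=r.observe();print(o['time_s'],o['eef_pos'].round(1),o['ft_force'].round(1),o['opening'])
    ~~~~^^^^^^^^
  File "auto.py", line 29, in show
    p,n,e=auto(cv2.imread(f'pics/{tag}_top.png'),cv2.imread(f'pics/{tag}_scene.png'),p0)
          ~~~~^^^^^^^^^^^^^^^^^^^^^^^^^^^^^^^^^^^^^^^^^^^^^^^^^^^^^^^^^^^^^^^^^^^^^^^^^^
  File "auto.py", line 26, in auto
    o=LS(f,p,loss='soft_l1',f_scale=.4,x_scale=[1,1,1,.02,.02,.02]);p=o.x
  File "auto.py", line 25, in <lambda>
    f=lambda x:np.concatenate([np.sum((proj(C,W(x,PT[ok]))-t)*n,1) for C,ok,t,n in obs])
                                       ~~~~^^^^^^^^^^^^^^^
  File "h.py", line 8, in proj
    return cv2.projectPoints(np.array(P,float).reshape(-1,1,3),np.array(c['rvec'],float),c['t'],c['K'],None)[0].reshape(-1,2)
           ^^^^^^^^^^^^^^^^^^^^^^^^^^^^^^^^^^^^^^^^^^^^^^^^^^^^^^^^^^^^^^^^^^^^^^^^^^^^^^^^^^^^^^^^^^^^^^^^^^^^^^^^^^^^
AttributeError: 'NoneType' object has no attribute 'reshape'
```

Emit:
{"name": "drive_tool", "arguments": {"commands": [[0,-10,-3,0],[0,-40,-10,0],[0,-80,-40,0],[0,-90,-90,0],[0,-90,-130,0],[0,-90,-130,0]]}}

```text
time_s: 45.58
eef_pos: [586.3, 88.0, 182.7]
tool_rot: [-1.572, -0.001, 0.22]
ft_force: [0.4, 0.2, -0.7]
opening: 70.2
```

```bash
python3 snap.py q "[0,0.5,-9,0,.0,0]" 2>&1| tail -n +4;python3 - <<'E' 2>&1| tail -n 5
from auto import *
for b in(-.2,.1): show('q',np.array([0,.5,31,0,b,0]))
E
```

```text
Traceback (most recent call last):
  File "snap.py", line 5, in <module>
    show(tag,p0);o=r.observe();print(o['time_s'],o['eef_pos'].round(1),o['ft_force'].round(1),o['opening'])
    ~~~~^^^^^^^^
  File "auto.py", line 29, in show
    p,n,e=auto(cv2.imread(f'pics/{tag}_top.png'),cv2.imread(f'pics/{tag}_scene.png'),p0)
          ~~~~^^^^^^^^^^^^^^^^^^^^^^^^^^^^^^^^^^^^^^^^^^^^^^^^^^^^^^^^^^^^^^^^^^^^^^^^^^
  File "auto.py", line 26, in auto
    o=LS(f,p,loss='soft_l1',f_scale=.4,x_scale=[1,1,1,.02,.02,.02]);p=o.x
  File "auto.py", line 25, in <lambda>
    f=lambda x:np.concatenate([np.sum((proj(C,W(x,PT[ok]))-t)*n,1) for C,ok,t,n in obs])
                                       ~~~~^^^^^^^^^^^^^^^
  File "h.py", line 8, in proj
    return cv2.projectPoints(np.array(P,float).reshape(-1,1,3),np.array(c['rvec'],float),c['t'],c['K'],None)[0].reshape(-1,2)
           ^^^^^^^^^^^^^^^^^^^^^^^^^^^^^^^^^^^^^^^^^^^^^^^^^^^^^^^^^^^^^^^^^^^^^^^^^^^^^^^^^^^^^^^^^^^^^^^^^^^^^^^^^^^^
AttributeError: 'NoneType' object has no attribute 'reshape'
                                       ~~~~^^^^^^^^^^^^^^^
  File "h.py", line 8, in proj
    return cv2.projectPoints(np.array(P,float).reshape(-1,1,3),np.array(c['rvec'],float),c['t'],c['K'],None)[0].reshape(-1,2)
           ^^^^^^^^^^^^^^^^^^^^^^^^^^^^^^^^^^^^^^^^^^^^^^^^^^^^^^^^^^^^^^^^^^^^^^^^^^^^^^^^^^^^^^^^^^^^^^^^^^^^^^^^^^^^
AttributeError: 'NoneType' object has no attribute 'reshape'
```

```bash
sed -i 's/^            obs.append/            if ok.sum()>3: obs.append/' auto.py; python3 - <<'E' 2>&1| tail -n +4
from auto import *
for tag in('n','q'):
  for cn,C in(('top',T),('scene',S)):
    g=cv2.cvtColor(cv2.imread(f'pics/{tag}_{cn}.png'),cv2.COLOR_BGR2GRAY)
    q=proj(C,W(np.array([0,.5,33,0,0,0]),PT-NR*4)).round().astype(int); print(tag,cn,g[q[:,1],q[:,0]][::12].tolist())
for b in(-.2,.0,.1):
  for w in (-8,-14): show('q',np.array([0,.5,41+w,0,b,0]))
E
```

```text
n top [74, 143, 121, 132, 48, 163, 165, 162, 38, 162, 160, 160, 118, 165]
n scene [185, 182, 186, 157, 179, 187, 182, 185, 190, 186, 186, 179, 128, 188]
q top [49, 49, 50, 53, 52, 56, 56, 54, 54, 54, 54, 54, 54, 50]
q scene [60, 189, 100, 86, 194, 165, 105, 97, 104, 107, 96, 64, 142, 74]
q u,y,w [ -0.1   2.4 -16.3] rot [ 0.004 -0.148  0.005] tilt 38.5 pitch 0.1 [97] 0.03
q u,y,w [ -0.    2.2 -16.1] rot [ 0.004 -0.15   0.004] tilt 38.6 pitch 0.0 [97] 0.01
q u,y,w [  0.2   1.7 -15.3] rot [ 0.003 -0.152  0.005] tilt 38.7 pitch -0.0 [97] 0.01
q u,y,w [  0.1   2.3 -16.1] rot [ 0.005 -0.154  0.004] tilt 38.8 pitch 0.1 [97] 0.02
q u,y,w [ -0.2   2.9 -17.1] rot [ 0.005 -0.149  0.005] tilt 38.5 pitch 0.1 [97] 0.02
q u,y,w [ -0.2   2.8 -17. ] rot [ 0.005 -0.151  0.004] tilt 38.6 pitch 0.1 [97] 0.02
```

```bash
python3 - <<'E' 2>&1| tail -n +4
from auto import *
to(554,229.6,108,.226)
E
```

```text
[0.14, 73.813, 140.595, 0.001]
```

Emit:
{"name": "drive_tool", "arguments": {"commands": [[0,0,50,0],[0,0,100,0],[0,20,140,0],[0,55,140,0],[0,70,140,0],[0,74,140.5,0],[0,76,140.5,0],[0,78,140.5,0],[0,79,140.5,0]]}}

```text
time_s: 47.2
eef_pos: [554.5, 228.9, 103.4]
tool_rot: [-1.57, -0.001, 0.226]
ft_force: [0.2, -0.2, 0.2]
opening: 70.2
```

Emit:
{"name": "drive_tool", "arguments": {"commands": [[0,1,0.3,0],[0,2,0.6,0],[0,3,1,0],[0,4,1.3,0],[0,5,1.6,0],[0,5,1.6,0]]}}

```text
time_s: 47.95
eef_pos: [554.5, 231.0, 98.8]
tool_rot: [-1.57, -0.002, 0.226]
ft_force: [0.6, 0.3, 4.4]
opening: 70.2
```

Emit:
{"name": "drive_tool", "arguments": {"commands": [[0,1,0.4,0],[0,2,0.8,0],[0,3,1.2,0],[0,4,1.6,0],[0,4,1.6,0]]}}

```text
time_s: 48.58
eef_pos: [554.0, 232.5, 94.6]
tool_rot: [-1.57, -0.002, 0.226]
ft_force: [0.3, 0.1, 4.2]
opening: 69.8
```

Emit:
{"name": "drive_tool", "arguments": {"commands": [[0,1,0.4,0],[0,2,0.8,0],[0,3,1.2,0],[0,4,1.6,0],[0,4,1.6,0]]}}

```text
time_s: 49.2
eef_pos: [552.9, 233.6, 89.7]
tool_rot: [-1.571, 0.0, 0.226]
ft_force: [0.7, 0.9, 3.2]
opening: 69.9
```

Emit:
{"name": "drive_tool", "arguments": {"commands": [[0,1,0.5,0],[0,2,1,0],[0,3,1.5,0],[0,4,2,0],[0,4,2,0]]}}

```text
time_s: 49.82
eef_pos: [552.8, 234.9, 87.1]
tool_rot: [-1.571, -0.0, 0.225]
ft_force: [-4.8, -3.9, 16.7]
opening: 69.9
```

Emit:
{"name": "drive_tool", "arguments": {"commands": [[0,1.5,0.8,0],[0,3,1.5,0],[0,4,2,0],[0,4,2,0]]}}

```text
time_s: 50.32
eef_pos: [553.0, 235.3, 86.4]
tool_rot: [-1.571, -0.001, 0.224]
ft_force: [-16.1, -14.8, 47.8]
opening: 70.3
```

Emit:
{"name": "drive_tool", "arguments": {"commands": [[0,-10,0,0],[0,-50,0,0],[0,-100,20,0],[0,-140,70,0],[0,-145,125,0],[0,-145,175,0],[0,-145,185,0]]}}

```text
time_s: 51.2
eef_pos: [507.6, 422.1, 225.3]
tool_rot: [-1.57, 0.003, 0.232]
ft_force: [0.0, 0.2, 0.8]
opening: 70.1
```

```bash
python3 snap.py s "[0,0.5,-28,0,.0,0]" 2>&1| tail -n +4
python3 - <<'E'
import cv2,numpy as np
f=lambda n,o,w,h,k:cv2.resize(cv2.imread(n)[o[1]:o[1]+h,o[0]:o[0]+w],None,fx=k,fy=k,interpolation=cv2.INTER_CUBIC)
cv2.imwrite('pics/s.png',np.hstack([f('pics/s_top.png',(130,185),80,95,5),f('pics/s_scene.png',(430,205),80,95,5)]))
E
```

```text
s u,y,w [  0.8   0.9 -29.3] rot [ 0.001 -0.017  0.004] tilt 30.9 pitch -0.1 [155, 157] 0.5
51.4 [511.4 416.1 226.3] [-0.3 -0.2  0.5] 69.76840074948865
```

The fit now reads 30.5 mm below the face reference (expected 30), tilt 30.9°, pitch −0.1°. One more gentle press, on the downhill half, to make sure it is home all along.

```bash
python3 - <<'E' 2>&1
from h import *
to(555,225.1,150,.226);to(555,225.1,87,.226)
E
```

```text
[0.116, 76.597, -195.78, -0.002]
[0.155, 139.597, -195.685, -0.002]
```

Emit:
{"name": "drive_tool", "arguments": {"commands": [[0,0,-50,0],[0,0,-105,0],[0,20,-160,0],[0,60,-196,0],[0,100,-196,0],[0,130,-196,0],[0,138,-196,0],[0,140,-196,0],[0,140,-196,0]]}}

```text
time_s: 52.52
eef_pos: [555.4, 226.8, 88.2]
tool_rot: [-1.57, -0.002, 0.226]
ft_force: [0.7, -1.2, -0.1]
opening: 70.0
```

Emit:
{"name": "drive_tool", "arguments": {"commands": [[0,1,0,0],[0,2,0,0],[0,3,0,0],[0,3,0,0]]}}

```text
time_s: 53.02
eef_pos: [554.6, 226.8, 83.8]
tool_rot: [-1.571, 0.0, 0.226]
ft_force: [-0.2, -0.4, 0.2]
opening: 70.1
```

Emit:
{"name": "drive_tool", "arguments": {"commands": [[0,1,0.3,0],[0,2,0.6,0],[0,3,1,0],[0,3,1,0]]}}

```text
time_s: 53.52
eef_pos: [554.8, 227.3, 82.6]
tool_rot: [-1.571, -0.0, 0.225]
ft_force: [-5.3, -4.4, 17.1]
opening: 70.0
```

Emit:
{"name": "drive_tool", "arguments": {"commands": [[0,1,0.3,0],[0,2,0.6,0],[0,2,0.6,0]]}}

```text
time_s: 53.9
eef_pos: [554.8, 227.4, 82.1]
tool_rot: [-1.571, -0.001, 0.225]
ft_force: [-11.2, -8.1, 31.6]
opening: 69.9
```

Emit:
{"name": "drive_tool", "arguments": {"commands": [[0,-10,0,0],[0,-50,0,0],[0,-100,20,0],[0,-140,70,0],[0,-145,125,0],[0,-145,175,0],[0,-145,190,0],[0,-145,190,0]]}}

```text
time_s: 54.9
eef_pos: [511.2, 414.1, 223.2]
tool_rot: [-1.572, 0.001, 0.228]
ft_force: [0.1, -0.4, -0.2]
opening: 69.6
```

```bash
python3 snap.py u "[0,0.5,-28,0,.0,0]" 2>&1| tail -n +4; python3 - <<'E' | tail -n +4
from auto import *
# bystanders unmoved? compare with first pictures
a,b=[cv2.imread(f'pics/{n}.png').astype(int) for n in('top0','u_top')]
for n,(x,y,w,h) in dict(sprayer=(360,125,50,60),jar=(380,238,35,30),cup=(480,205,40,45)).items(): print(n,np.abs(a-b)[y:y+h,x:x+w].mean().round(2))
E
python3 -c "
from rig import r
print(r.close_job())"
```

```text
u u,y,w [  1.    0.9 -29.2] rot [ 0.    -0.018  0.003] tilt 31.0 pitch -0.1 [155, 157] 0.49
55.1 [512.9 411.4 224. ] [-0.2  0.4  0.4] 70.38724848824283
sprayer 0.97
jar 0.87
cup 1.04
the job is handed in; nothing more can be done
None
```

I put the refractometer back in its case, head in the wide part of the cutout and display up, and handed the job in at about 55 s of the 72 s allowed. By my checks it is fully home, but no verdict is reported.

- **How it went:** The tool can only point straight down. My first release, gripping the handle, let the meter drop and slide down to the lower rim of the case. I re-gripped it by the head at the 30° tilt and carried it back over the pocket. One lowering missed about 14 mm downhill, so I repeated it. I then pressed it home with both fingertips spread along its length.
- **Final camera fit:** The underside lies about 30.5 mm below the foam face (30 expected). Tilt is 31.0°, pitch −0.1°, and it is within about 1 mm of centre. The small tilt excess is within the fit's noise.
- **Presses:** The last two presses, on the uphill and downhill halves, stopped hard at the same depth within about 0.4 mm. They peaked at about 52 N and 34 N, below the 80 N crush limit.
- **Bystanders:** The sprayer, jar and cup areas look the same as in the first picture.
- **What disagreed:** The camera fit placed the case about 3 mm off along its length and about 4 mm too low compared with touch, so I went by touch. I could not view a picture of the seated meter, because the 12-picture limit was reached. That check rests on the numerical fit alone.

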